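# Stock the louvred spice panel and ring the bell

### The job

Hook the empty lipped bin onto the top louvre of the panel, then stand every spice jar standing about on the worktop upright in the hanging bin, and hang the standing dipper on the panel's rail in the gap between the two dippers that hang there, without knocking those off or disturbing the other things on the worktop. When all that is done, press the plunger of the counter bell fully down and let it go.

Things in the scene. Friction and masses are not known exactly. Their poses are not given: they have to be found in the camera images.
- panel: white louvred panel on feet, fixed to the worktop; its front looks to its own -x, y to the left along it. Right part: a sheet 264 mm wide with three louvres in front of it, 40 mm one below the other, the sheet's top edge at 165 mm and the posts' tops at 178 mm. Left part: an open frame with a bare round rail. Origin on the worktop level
- louvre (a point): middle of the top edge of the top louvre, 155 mm above the worktop: an upright flange 3 mm thick and 260 mm wide between end cheeks, with a 16 mm wide slot behind it (between flange and sheet, open above, 28 mm deep). Axes as the panel's
- rail (a point): top of the round hanging rail (10 mm thick, 175 mm high to its axis, about 200 mm free length along the panel's y), half-way between its posts. Axes as the panel's
- bin: grey open bin, 60 (x) x 231 (y) x 50 mm high, walls and floor 3 mm, 350 g, split into a row of four cells 54 mm (y) x 54 mm (x) inside, their centres at y = -85.5, -28.5, 28.5 and 85.5 mm; each takes one jar. Origin at the centre of the underside, z up; the lipped back is at +x. It hangs with its x along the panel's x, its origin then 105 mm above the worktop
- bin_handle (a point): centre of the bin's wooden handle bar, 60 mm long (x), 14 mm wide (y), 26 mm high, above the dividing wall, 97 mm above the bin's underside. Axes as the bin's
- bin_lip (a point): under the middle of the lip at the bin's back top edge, 38.5 mm to +x and 50 mm up from the bin's origin. The lip runs the full width and turns 22 mm down below this point, its edge flared to +x; the slot in it, 10 mm wide (8.5 mm to -x to 1.5 mm to +x of this point), goes over a louvre flange. Once caught, this point is 0 to 4 mm to +x of louvre; a bead low on the back rests on the next louvre
- dipper: the steel dipper to hang, standing upright on the left: cup 44 mm across, 40 mm high; a flat strap (12 mm) rises on its -x side, runs level to +x over the cup and turns 15 mm down: a hook, open below from 22 mm to -x to 12 mm to +x of the cup's axis. Origin under the cup's centre; underside of the hook's level top 135 mm up. It hangs with axes along the panel's, strap in front of the rail
- dipper_grip (a point): centre of the wooden grip block on top of that dipper's hook, 24 mm (x) x 10 mm (y) x 34 mm high, 155 mm above its underside and straight over the cup (1 mm to -x). Hanging, it is 20 mm above rail
- left_dipper_grip (a point): the same point of a like dipper that hangs already on the rail, on the left of the gap; must stay hanging
- right_dipper_grip (a point): the same point of a like dipper that hangs already on the rail, on the right of the gap; must stay hanging
- bell_top (a point): top of the plunger knob of the counter bell (steel dome on a black base 84 mm across, fixed, on the left); the knob is 22 mm across and its top is 67 mm above the worktop at rest
- plunger (a joint): stroke of the bell's plunger in m, 0 at rest to 0.008 fully down; sprung, 1.5 N to start and about 5.5 N fully down, comes back by itself
- mug: bystander: small white cup, 54 mm high, handle to the side, near the front edge; origin at its underside
- spoon: bystander: spoon lying near the front edge, 190 mm long; origin at its underside
- tomato: bystander: tomato, 65 mm, on the far right; origin at its underside
- pepper_mill: bystander: pepper mill, 138 mm high, on the far right; origin at its underside
- jar0_center (a point): centre (half-way up, 50 mm) of a spice jar, 45 mm square-ish with rounded edges, 100 mm high, round cap 44 mm across over its top 20 mm, 110 g; stands on the worktop in front of or to the right of the panel; absent (None) in some starts. z up
- jar1_center (a point): centre (half-way up, 50 mm) of a spice jar, 45 mm square-ish with rounded edges, 100 mm high, round cap 44 mm across over its top 20 mm, 110 g; stands on the worktop in front of or to the right of the panel; absent (None) in some starts. z up
- jar2_center (a point): centre (half-way up, 50 mm) of a spice jar, 45 mm square-ish with rounded edges, 100 mm high, round cap 44 mm across over its top 20 mm, 110 g; stands on the worktop in front of or to the right of the panel; absent (None) in some starts. z up
- jar3_center (a point): centre (half-way up, 50 mm) of a spice jar, 45 mm square-ish with rounded edges, 100 mm high, round cap 44 mm across over its top 20 mm, 110 g; stands on the worktop in front of or to the right of the panel; absent (None) in some starts. z up

How it is judged:
By the outcome, as a careful person would: the job done as asked, in the order asked, and still so for the second after the job is handed in, with the robot touching nothing.
Of jar0, jar1, jar2, jar3 only 3 to 4 are there at a start; the rules pass over those that are not, and their reading is None.
At some moment in a run one of bin may be knocked a few centimetres aside while the robot is not near it.
It also fails if it takes over 210 s, if anything falls off the work surface, if the arm or the gripper's body presses on something with over 40 N, if the wrist force passes 120 N, or if a joint passes its speed limit or range.

### The arm

A 6-joint arm with a two-finger parallel gripper is mounted at the origin on a cart in front of the work surface, level with it; the furniture and walls round the work are solid. World frame = base frame: x ahead of the robot, y to its left, z up, the work surface at z = 0. Lengths are in m, angles in rad, forces in N, time in s.
With the tool pointing down it reaches from about 0.375 to 0.9 m from the base axis. Payload 3.1 kg.
Tool frame: the origin (TCP) lies on the front face of the gripper's body, between the roots of the fingers; the fingertips stand 73 mm ahead of it and the grasp point (between the pads) lies 54 mm ahead of it (manip.tips_ahead is the distance from the TCP to the fingertips, in m); z points along the fingers, y is the line along which they close (so a half turn about z gives the same grasp; the last joint's range is limited). The gripper opens to 85 mm and grips with 20 to 120 N. Pads are 22 mm wide; open, the fingers measure 114 mm over their backs; the gripper's body (76 mm by 85 mm) begins 54 mm behind the grasp point. The pads swing forward as they close: fully open they stand 13 mm farther back than shut.
Start: joints at [-1.383, 0.527, 1.433, -0, 1.181, -0.178], TCP at [0.224, -0.583, 0.304] pointing down, gripper open.
Joint ranges: [-3.08, 3.08], [-0.75, 2.2], [0.22, 2.44], [-1.43, 4.57], [0, 2.65], [-2.85, 2.85]. Speed limits (rad/s): [2.79, 2.79, 3.14, 3.14, 3.14, 3.14].

### API

Orientations are given as a unit quaternion [x, y, z, w].
In Python, from station import sense, eyes, workorder, manip gives the robot as it stands.
- The arm moves only by the shell command python3 -m inch 'ROWS' [OPENING] [FORCE]. ROWS is JSON, a list of rows, each an object of numbers: "dx", "dy", "dz": the shift along the tool's x, y, z in cm; "wx", "wy", "wz": the turn, a rotation vector about the tool's x, y, z in degrees. In form: [{"dx": .., "dy": .., "dz": .., "wx": .., "wy": .., "wz": ..}, ...]. A call has 1 to 10 rows; each row shifts and turns the commanded pose from where the row before left it, along the tool's axes as they then stand; what a row does not reach is not made up. A row lasts 1/8 s, in which the tool goes at most 62.5 mm and 10.7 degrees, less where a joint would pass 70% of its speed; a pose out of reach is approached as far as the arm can. A call with a gripper value outside its range is refused whole. OPENING is the opening, from 0 (shut) to 1 (fully open), set as the call begins (- or left out, the last holds). The fingers move at their own pace and stop on an object; FORCE is the grip in N (left out, the last holds). Time passes only in rows, so rows that do not move let the fingers close. It gives the time, the measured TCP pose, the force, the opening and the grip force at its end, in the units of the state.
- sense(): the state, without advancing time (a new reading comes with each control period).
- eyes.snapshot(name): name is "scene" or "top" or "wrist"; returns the picture (384x512x3 uint8, red, green, blue); there is no depth.
- eyes.camera_params(name): a dict with "fx", "fy", "cx", "cy" (pixels), "D" ([k1, k2, p1, p2, k3] as OpenCV has them; the pictures are not rectified), "rvec" (rotation vector, rad) and "tvec" (3), from world to camera coordinates, as OpenCV has them. Camera axes: x right, y down, z forward; pixel columns grow to the right and rows downward; lengths in m; the calibration is good to about 2 mm. A picture is of the moment at which its call begins: read the wrist's pose just before it. camera_params takes no time and is no camera call; for the wrist camera it gives the pose at the moment of the call.
- workorder.sign_off(): hands the job in; it is judged then, once.
The state is a dict: "t": time; "q": joint angles; "qd": joint speeds; "tau": joint torques, N m; "tcp_pos": TCP position; "tool_rot": TCP orientation; "force": force on the tool from outside, world axes, zero at the start; "ft_torque": the same for the moment, N m; "finger_gap": opening from 0.0 (shut) to 1.0 (fully open); "gripper_force": force on a finger pad.
Only numpy, scipy, OpenCV 4.12 (cv2) and the standard library are available. Lean on these libraries where they do the work, as an engineer would, in place of code of your own. Each camera call takes 0.05 s, during which the arm holds its last target. There are 200 camera calls.

## Working session

There is one attempt and no reset: what is moved stays moved. The work goes in short steps, Python scripts to look and compute and a shell command to move; the robot and the scene stay as the last step left them, time stands still between calls to the robot, and variables do not carry over. Pictures are saved under pics/ and viewed, at most 14 in all, crops included, and the job is handed in when it is done.

```bash
ls; mkdir -p pics; python3 - <<'E'
from station import sense, eyes, manip
import cv2,numpy as np
for n in ("scene","top"):
    im=eyes.snapshot(n); cv2.imwrite(f"pics/{n}0.png",cv2.resize(im[:,:,::-1],(800,600),interpolation=cv2.INTER_CUBIC)); np.save(f"pics/{n}0.npy",im)
    p=eyes.camera_params(n); R=cv2.Rodrigues(np.array(p['rvec'],float))[0]; print(n,p, -R.T@np.array(p['tvec']).ravel(), R[2])
s=sense();print({k:np.round(v,4) for k,v in s.items()}); print(manip.tips_ahead)
E
```

```text
pics
scene {'fx': 464.9557210668591, 'fy': 464.9557210668591, 'cx': 258.1510370953033, 'cy': 193.01730001960587, 'D': array([-0.16367244,  0.        ,  0.        ,  0.        ,  0.        ]), 'rvec': array([ 2.22963177, -0.63959147,  0.30929483]), 'tvec': array([-0.48427334,  0.22173942,  1.69671372])} [-0.21002279 -1.19112777  1.30369918] [ 0.40989096  0.62324141 -0.66600266]
top {'fx': 390.9936052876143, 'fy': 390.9936052876143, 'cx': 257.08486441357627, 'cy': 188.51691025882292, 'D': array([-0.04193941,  0.        ,  0.        ,  0.        ,  0.        ]), 'rvec': array([ 2.16247678, -2.17907728,  0.11559342]), 'tvec': array([-0.1083503 ,  0.47655821,  1.45907605])} [ 0.32418768 -0.10536772  1.50051672] [ 0.10212967 -0.00446438 -0.99476108]
{'t': np.float64(0.1), 'q': array([-1.3825,  0.5284,  1.4338, -0.    ,  1.1814, -0.1785]), 'qd': array([-0.0002, -0.0029, -0.0019, -0.0002,  0.0011,  0.    ]), 'tau': array([ 0.00000e+00, -4.43304e+01, -1.78586e+01, -2.00000e-04,
        3.90000e-03,  0.00000e+00]), 'tcp_pos': array([ 0.2241, -0.5829,  0.303 ]), 'tool_rot': array([ 0.9832,  0.1824, -0.    , -0.001 ]), 'force': array([ 0.0906, -0.0739,  0.3058]), 'ft_torque': array([0.0021, 0.0113, 0.0255]), 'gripper_force': np.float64(0.0), 'finger_gap': np.float64(1.0009)}
0.0726
```

View pics/scene0.png

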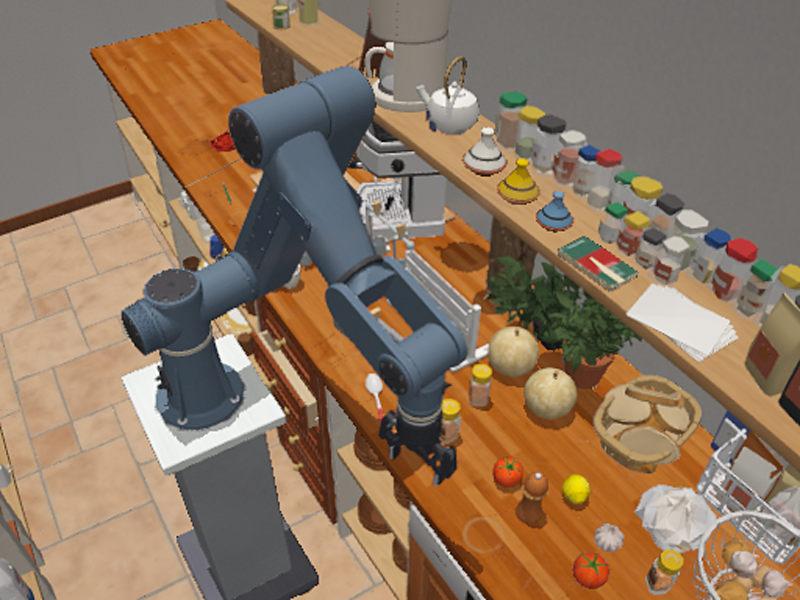

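View pics/top0.png

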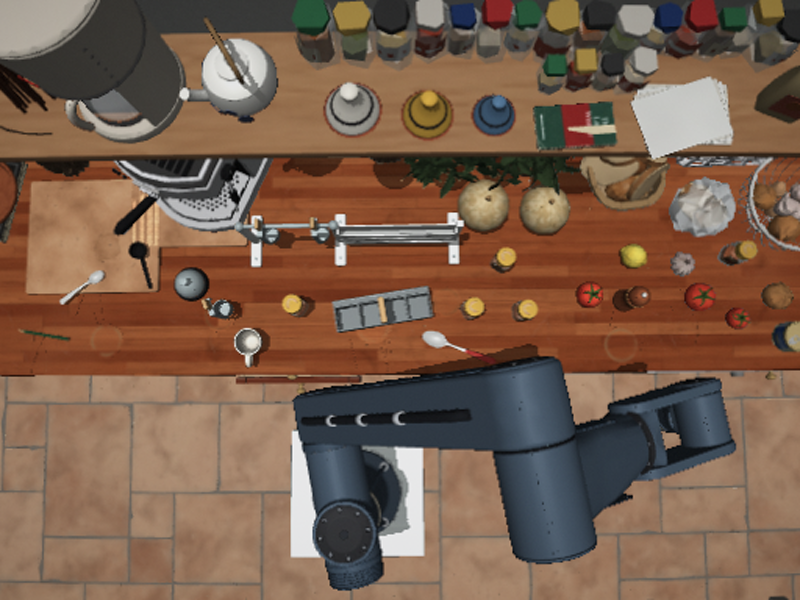

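The scene shows the arm over the jars, with panel and bin mostly hidden. The top view (800×600) shows the panel at (340–460, 237), rail at (255–335, 232), bin at (383, 308), four yellow caps at (293,303), (474,308), (525,309) and (505,257), dipper at (222,308) and bell at (191,283). I'll zoom in next.

```bash
cat > h.py <<'E'
import numpy as np, cv2
from station import sense, eyes
from scipy.spatial.transform import Rotation as Ro
def cam(n):
    p=eyes.camera_params(n); K=np.array([[p['fx'],0,p['cx']],[0,p['fy'],p['cy']],[0,0,1.]])
    R=cv2.Rodrigues(np.array(p['rvec'],float))[0]; t=np.array(p['tvec'],float).ravel()
    return K,np.array(p['D'],float),R,t
def ray(c,px):
    K,D,R,t=c; u=cv2.undistortPoints(np.array([[px]],float),K,D)[0,0]
    return -R.T@t, R.T@np.array([u[0],u[1],1.])
def onz(c,px,z):
    o,d=ray(c,px); return o+d*(z-o[2])/d[2]
def proj(c,P):
    K,D,R,t=c; return cv2.projectPoints(np.array([P],float),cv2.Rodrigues(R)[0],t,K,D)[0][0,0]
def yellow(im,lo=(15,140,120),hi=(32,255,255),amin=25):
    h=cv2.cvtColor(im,cv2.COLOR_RGB2HSV); m=cv2.inRange(h,lo,hi)
    n,l,s,c=cv2.connectedComponentsWithStats(m); return [(c[i],s[i]) for i in range(1,n) if s[i,4]>=amin],m
def tool():
    s=sense(); return np.array(s['tcp_pos']),Ro.from_quat(s['tool_rot'])
E
python3 - <<'E'
from h import *
im=np.load('pics/top0.npy'); c=cam('top')
for ce,s in yellow(im)[0]: print(np.round(ce,1),s, np.round(onz(c,ce,0.1),4))
x0,y0,x1,y1=110,125,360,225
cv2.imwrite('pics/c0.png',cv2.resize(im[y0:y1,x0:x1,::-1],None,fx=3.2,fy=3.2,interpolation=cv2.INTER_CUBIC))
E
```

```text
[224.6   9.4] [213   1  24  18 337] [1.1558 0.007  0.1   ]
[360.2   8.9] [350   0  21  20 337] [ 1.1568 -0.512   0.1   ]
[493.6   4.9] [487   0  15  11 144] [ 1.1807 -1.0394  0.1   ]
[375.1  37.9] [369  31  13  14 165] [ 1.0393 -0.5639  0.1   ]
[273.   69.4] [263  57  21  24 308] [ 0.9145 -0.1745  0.1   ]
[271.5  79.8] [258  63  31  25 149] [ 0.8739 -0.1685  0.1   ]
[478.7 159.4] [473 154  12  12  89] [ 0.5697 -0.93    0.1   ]
[405.9 163. ] [398 156  16  15 182] [ 0.5577 -0.656   0.1   ]
[323.7 163.8] [318 158  13  12 101] [ 0.5564 -0.3544  0.1   ]
[186.4 194. ] [180 188  13  12 100] [0.4499 0.1427 0.1   ]
[303.5 195.5] [297 190  13  12 103] [ 0.4415 -0.2783  0.1   ]
[338.  197.3] [332 192  13  12  98] [ 0.4338 -0.4028  0.1   ]
```

View pics/c0.png

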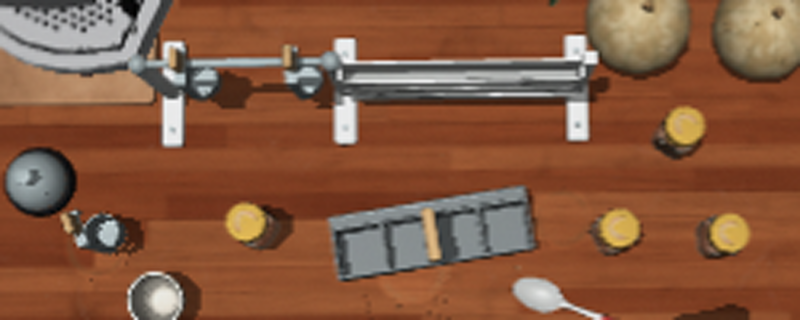

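The crop shows bin centre at about (432,233), yawed about +9° with the lip on the far side. Dippers hang at about (175,60) and (290,58), with the gap between. I'll move over the bin.

```bash
R='' ; python3 -m inch '[{"dx":3.76,"dy":-4.05,"dz":-0.8},{"dx":3.76,"dy":-4.05,"dz":-0.8},{"dx":3.76,"dy":-4.05,"dz":-0.8},{"dx":3.76,"dy":-4.05,"dz":-0.8},{"dx":3.76,"dy":-4.05,"dz":-0.8},{"dx":3.76,"dy":-4.05,"dz":-0.8},{"dx":3.76,"dy":-4.05,"dz":-0.8},{"dx":3.76,"dy":-4.05,"dz":-0.8},{"dx":3.76,"dy":-4.05,"dz":-0.8},{"dx":3.76,"dy":-4.05,"dz":-0.8}]' && python3 -m inch '[{"wz":6},{"wz":6},{},{},{}]'
python3 - <<'E'
from h import *
p,r=tool(); print(p,r.as_matrix().round(3))
c=cam('wrist'); print('cam',-c[2].T@c[3],c[2][2],c[0][0,0])
for n in('wrist','scene'):
    im=eyes.snapshot(n); np.save(f'pics/{n}1.npy',im); np.savez(f'pics/{n}1c.npz',*c if n=='wrist' else cam(n)); cv2.imwrite(f'pics/{n}1.png',cv2.resize(im[:,:,::-1],(800,600),interpolation=cv2.INTER_CUBIC))
im=np.load('pics/scene1.npy'); 
E
```

```text
[ 0.22408792 -0.5829034   0.30304234] [[ 0.933  0.359 -0.   ]
 [ 0.359 -0.933  0.002]
 [ 0.    -0.002 -1.   ]]
cam [ 0.29025358 -0.55679129  0.37492136] [-0.26586631 -0.10112151 -0.95869158] 302.1339393252675invalid input at $[0]: expected keys dx, dy, dz, wx, wy, wz
```

View pics/wrist1.png

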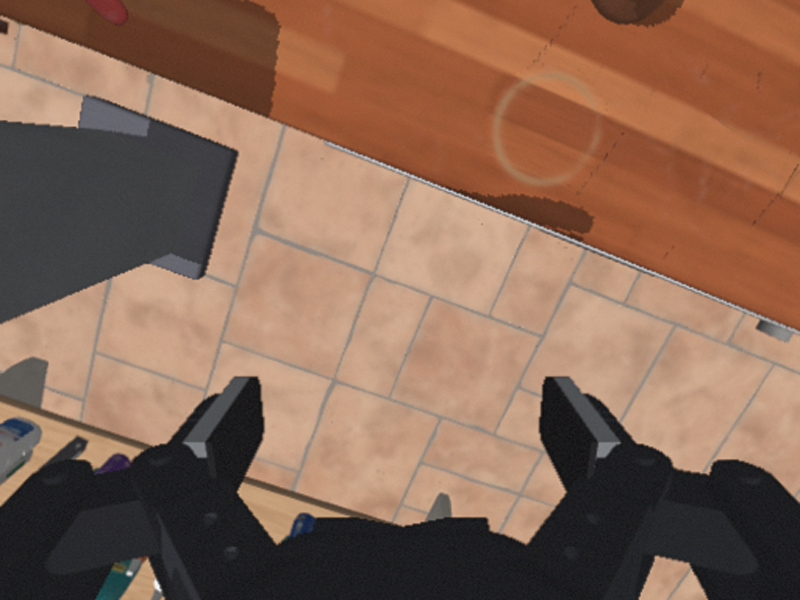

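The wrist view shows only floor and table edge because the move was refused: each row needs all six keys. Repeating it.

```bash
python3 -m inch '[{"dx":3.76,"dy":-4.05,"dz":-0.8,"wx":0,"wy":0,"wz":0},{"dx":3.76,"dy":-4.05,"dz":-0.8,"wx":0,"wy":0,"wz":0},{"dx":3.76,"dy":-4.05,"dz":-0.8,"wx":0,"wy":0,"wz":0},{"dx":3.76,"dy":-4.05,"dz":-0.8,"wx":0,"wy":0,"wz":0},{"dx":3.76,"dy":-4.05,"dz":-0.8,"wx":0,"wy":0,"wz":0},{"dx":3.76,"dy":-4.05,"dz":-0.8,"wx":0,"wy":0,"wz":0},{"dx":3.76,"dy":-4.05,"dz":-0.8,"wx":0,"wy":0,"wz":0},{"dx":3.76,"dy":-4.05,"dz":-0.8,"wx":0,"wy":0,"wz":0},{"dx":3.76,"dy":-4.05,"dz":-0.8,"wx":0,"wy":0,"wz":0},{"dx":3.76,"dy":-4.05,"dz":-0.8,"wx":0,"wy":0,"wz":0}]' && python3 -m inch '[{"dx":0,"dy":0,"dz":0,"wx":0,"wy":0,"wz":6},{"dx":0,"dy":0,"dz":0,"wx":0,"wy":0,"wz":6},{"dx":0,"dy":0,"dz":0,"wx":0,"wy":0,"wz":0},{"dx":0,"dy":0,"dz":0,"wx":0,"wy":0,"wz":0}]'
python3 - <<'E'
from h import *
p,r=tool(); print(p,r.as_matrix().round(3))
for n in('wrist','scene'):
    c=cam(n);im=eyes.snapshot(n); np.save(f'pics/{n}2.npy',im); np.savez(f'pics/{n}2c.npz',*c); cv2.imwrite(f'pics/{n}2.png',cv2.resize(im[:,:,::-1],(800,600),interpolation=cv2.INTER_CUBIC))
E
```

```text
t: 1.45
tcp_pos: [0.4303, -0.0688, 0.3843]
tool_rot: [0.983, 0.182, 0.0, 0.0]
force: [1.4, 0.0, 0.2]
finger_gap: 1.002
gripper_force: 0.0
t: 1.95
tcp_pos: [0.4298, -0.0706, 0.3839]
tool_rot: [0.997, 0.079, -0.0, -0.0]
force: [-0.3, 0.3, 0.2]
finger_gap: 0.999
gripper_force: 0.0
[ 0.42980929 -0.07059305  0.3838584 ] [[ 0.987  0.158 -0.   ]
 [ 0.158 -0.987  0.   ]
 [-0.    -0.    -1.   ]]
```

View pics/wrist2.png

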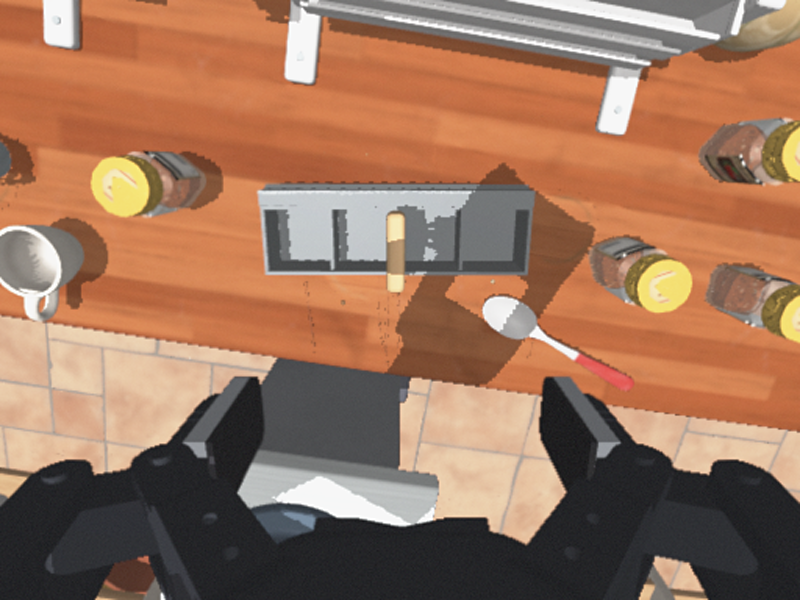

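Wrist view (800×600): bin rim front corners at (266,274)/(528,274), lip back edge (260,190)–(533,190), handle from (396,211) to (396,285), and caps at (127,186), (664,283), (795,312) and (795,152).

```bash
python3 - <<'E'
from h import *
z=np.load('pics/wrist2c.npz'); c=[z[k] for k in z.files]
f=lambda x,y,h:onz(c,(x*.64-.2,y*.64-.2),h)
fl,fr=f(266,274,.05),f(528,274,.05); bl,br=f(260,190,.053),f(533,190,.053)
print('front',fl,fr,np.linalg.norm(fl-fr),'back',bl,br,np.linalg.norm(bl-br))
d=(fl-fr);print('yaw',np.degrees(np.arctan2(-d[0],d[1]))); d=bl-br; print(np.degrees(np.arctan2(-d[0],d[1])))
print('handle top ends',f(396,212,.11),f(396,283,.11),f(396,293,.11))
im=np.load('pics/wrist2.npy')
for ce,s in yellow(im)[0]:
  if s[4]<2500: print(ce.round(1),s,onz(c,ce,.1))
E
```

```text
front [0.38372068 0.0433756  0.05      ] [ 0.42043889 -0.18564296  0.05      ] 0.23194336666153656 back [0.45601095 0.05338676 0.053     ] [ 0.49217805 -0.17208175  0.053     ] 0.2283508357139869
yaw 9.108629911072828
9.113104500353584
handle top ends [ 0.46205515 -0.0613721   0.11      ] [ 0.40945976 -0.06965289  0.11      ] [ 0.40168383 -0.07087673  0.11      ]
[499.1  96.4] [488  77  24  40 368] [ 0.55093982 -0.33316861  0.1       ]
[ 83.7 120.3] [ 60  99  36  40 125] [0.4476418  0.13564238 0.1       ]
[411.2 176.5] [401 163  41  37 253] [ 0.44300097 -0.25954677  0.1       ]
[498.6 197.8] [488 183  24  37 279] [ 0.43440006 -0.37926574  0.1       ]
```

View pics/scene2.png

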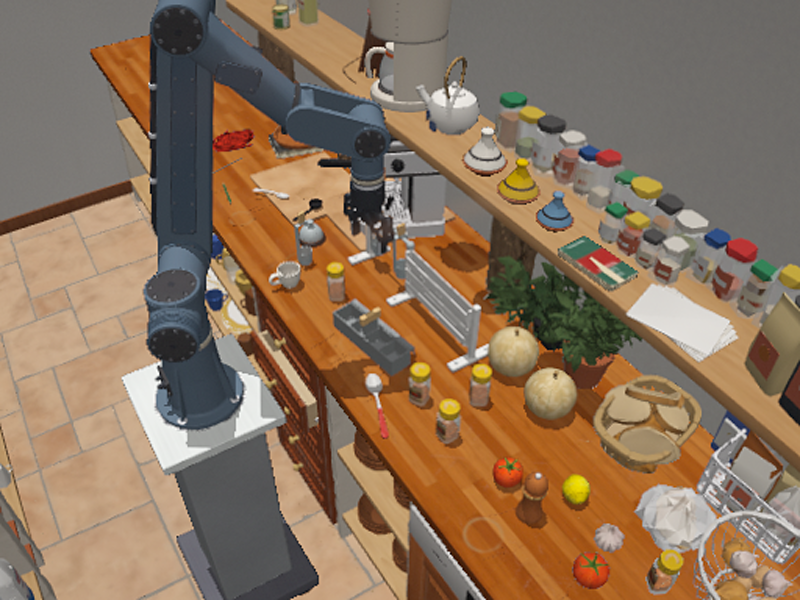

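Four jars are confirmed: caps at (335,270), (419,370), (449,408) and (481,371). The bin is measured consistently at (0.432, −0.066) with yaw 9.1°. Before grasping I'll look at the panel more closely.

```bash
python3 -m inch '[{"dx":4,"dy":-1.5,"dz":-0.5,"wx":0,"wy":0,"wz":4},{"dx":4,"dy":-1.5,"dz":-0.5,"wx":0,"wy":0,"wz":5},{"dx":0,"dy":0,"dz":0,"wx":0,"wy":0,"wz":0},{"dx":0,"dy":0,"dz":0,"wx":0,"wy":0,"wz":0},{"dx":0,"dy":0,"dz":0,"wx":0,"wy":0,"wz":0}]'
python3 - <<'E'
from h import *
p,r=tool()
for n in('wrist',):
    c=cam(n);im=eyes.snapshot(n); np.save(f'pics/{n}3.npy',im); np.savez(f'pics/{n}3c.npz',*c); cv2.imwrite(f'pics/{n}3.png',cv2.resize(im[0:240,:,::-1],(800,375),interpolation=cv2.INTER_CUBIC))
E
```

```text
t: 2.68
tcp_pos: [0.5046, -0.0313, 0.3936]
tool_rot: [1.0, -0.0, -0.001, -0.0]
force: [-0.6, -0.5, -0.1]
finger_gap: 1.002
gripper_force: 0.0
```

View pics/wrist3.png

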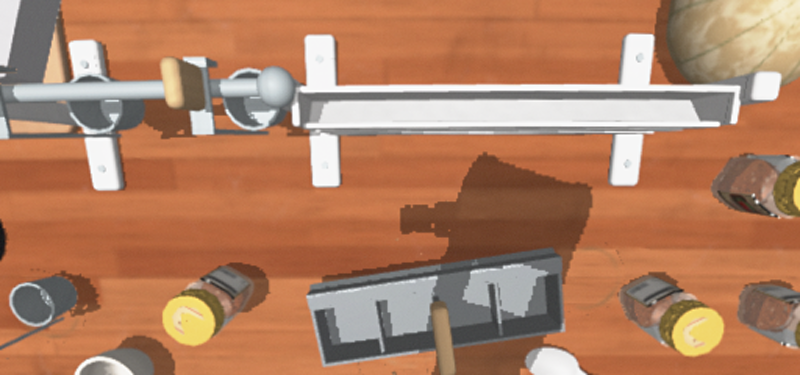

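The view shows the sheet's top edge (300–738, 90), the top flange (305–722, 127), the right-hand dipper grip at (173,83), the rail end ball at (277,88), and the bin. I'll enlarge the louvre.

```bash
python3 - <<'E'
from h import *
im=np.load('pics/wrist3.npy')
a=cv2.resize(im[45:95,180:340,::-1],None,fx=5,fy=5,interpolation=cv2.INTER_CUBIC)
b=cv2.resize(im[45:95,340:500,::-1],None,fx=5,fy=5,interpolation=cv2.INTER_CUBIC)
cv2.imwrite('pics/c3.png',np.vstack([a,b]))
E
```

```text
(no output)
```

View pics/c3.png

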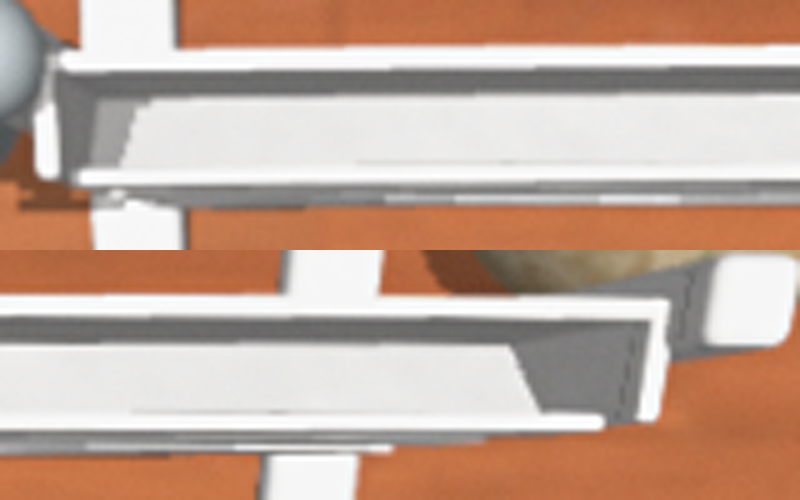

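```bash
python3 - <<'E'
from h import *
z=np.load('pics/wrist3c.npz'); c=[z[k] for k in z.files]
L=onz(c,(180+77/5,45+178/5),.155);R=onz(c,(340+607/5,45+172/5),.155)
print('flange',L,R,np.linalg.norm(L-R),'mid',(L+R)/2,'yaw',np.degrees(np.arctan2(-(L-R)[0],(L-R)[1])))
A=onz(c,(180+60/5,45+60/5),.165);B=onz(c,(340+660/5,45+60/5),.165)
A2=onz(c,(180+60/5,45+69/5),.165);B2=onz(c,(340+660/5,45+69/5),.165)
print('sheet back?',A,B,np.linalg.norm(A-B));print('sheet front',A2,B2,'yaw',np.degrees(np.arctan2(-(A2-B2)[0],(A2-B2)[1])))
# top view
d=cam('top')
g=lambda px,zz:onz(c,(px[0]/1.5625-.2,px[1]/1.5625-.2),zz)
print('grip R dip',g((173,83),.2),'ball',g((277,88),.175),'rail left',g((0,95),.175))
t=lambda x,y,zz:onz(d,(110+x/3.2,125+y/3.2),zz)
print('top: gripL',t(175,58,.21),'gripR',t(290,56,.21),'ballL',t(137,64,.175),'ballR',t(330,60,.175))
print('top flange', proj(d,(L+R)/2)*1, 'bell',t(37,177,.067),'dip grip',t(69,222,.17),'cup',t(103,232,.04))
E
```

```text
flange [0.59440214 0.02819436 0.155     ] [ 0.59700479 -0.23257782  0.155     ] 0.2607851690965276 mid [ 0.59570346 -0.10219173  0.155     ] yaw 0.5718242722424541
sheet back? [0.61447428 0.0283519  0.165     ] [ 0.61633064 -0.23271401  0.165     ] 0.26107251288525407
sheet front [0.61292426 0.02843684 0.165     ] [ 0.61476051 -0.23300769  0.165     ] yaw 0.4024089554868998
grip R dip [0.613578   0.08804006 0.2       ] ball [0.6139799  0.03967652 0.175     ] rail left [0.6123805  0.20268512 0.175     ]
top: gripL [0.61254332 0.1985487  0.21      ] gripR [0.61360278 0.07742108 0.21      ] ballL [0.61415513 0.24788377 0.175     ] ballR [0.61669832 0.03916249 0.175     ]
top flange [254.14989108 150.58121906] bell [0.50569029 0.39044219 0.067     ] dip grip [0.44381856 0.3189077  0.17      ] cup [0.44343752 0.31987834 0.04      ]
```

The flange length (261 mm) and slot (17 mm) agree with the given sizes, so louvre ≈ (0.596, −0.102) with yaw 0.5°. I'll go down to the handle, checking the bin once more on the way.

```bash
python3 -m inch '[{"dx":-3.63,"dy":1.73,"dz":3,"wx":0,"wy":0,"wz":0},{"dx":-3.63,"dy":1.74,"dz":3,"wx":0,"wy":0,"wz":0},{"dx":0,"dy":0,"dz":3,"wx":0,"wy":0,"wz":-4.5},{"dx":0,"dy":0,"dz":3,"wx":0,"wy":0,"wz":-4.6},{"dx":0,"dy":0,"dz":3,"wx":0,"wy":0,"wz":0},{"dx":0,"dy":0,"dz":0,"wx":0,"wy":0,"wz":0},{"dx":0,"dy":0,"dz":0,"wx":0,"wy":0,"wz":0}]'
python3 - <<'E'
from h import *
p,r=tool();c=cam('wrist');im=eyes.snapshot('wrist');np.save('pics/w4.npy',im)
print(p,r.as_euler('zyx',degrees=True))
h=cv2.cvtColor(im,cv2.COLOR_RGB2HSV)
m=cv2.inRange(h,(12,60,130),(28,180,255)); m[:, :150]=0;m[:,370:]=0
n,l,s,ce=cv2.connectedComponentsWithStats(m)
for i in range(1,n):
  if s[i,4]>80: print(s[i],ce[i],onz(c,ce[i],.11))
cv2.imwrite('pics/w4.png',im[:,:,::-1])
E
```

```text
t: 3.6
tcp_pos: [0.4333, -0.066, 0.2447]
tool_rot: [0.997, 0.079, 0.001, 0.0]
force: [-0.7, -0.9, 0.0]
finger_gap: 1.002
gripper_force: 0.0
[ 0.43332677 -0.06604867  0.24474981] [-9.09637716e+00  7.08474556e-02  1.79969563e+02]
[170  55  67  23 440] [201.84545455  65.96590909] [ 0.51937181 -0.01654545  0.11      ]
[ 284   62   86   41 2186] [329.16148216  82.59606587] [ 0.52249037 -0.09917898  0.11      ]
[ 220  161   47   84 1645] [252.44255319 208.35866261] [ 0.42912117 -0.06345736  0.11      ]
[150 215  80  20 927] [180.31391586 223.42179072] [ 0.40899969 -0.01268664  0.11      ]
[257 294  13  36 284] [261.57746479 307.17957746] [ 0.34634033 -0.08391571  0.11      ]
[271 295  91  18 398] [314.         303.21859296] [ 0.35662986 -0.12509534  0.11      ]
[269 303  20  13 102] [277.61764706 308.47058824] [ 0.3471455  -0.09696923  0.11      ]
[332 313  31  36 355] [344.06478873 328.84507042] [ 0.33568105 -0.15544842  0.11      ]
[288 316  43  29 323] [305.42105263 326.9380805 ] [ 0.33273546 -0.12307899  0.11      ]
```

View pics/w4.png

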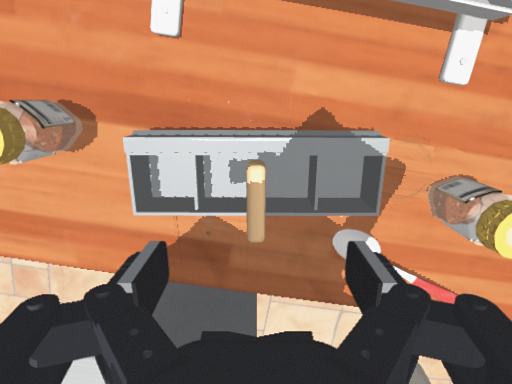

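The bin is unmoved and square in view, its handle at columns 248–265, centred between the fingers. I'll descend, grip and lift.

```bash
python3 -m inch '[{"dx":0,"dy":0,"dz":3.1,"wx":0,"wy":0,"wz":0},{"dx":0,"dy":0,"dz":3.1,"wx":0,"wy":0,"wz":0},{"dx":0,"dy":0,"dz":3.1,"wx":0,"wy":0,"wz":0},{"dx":0,"dy":0,"dz":0,"wx":0,"wy":0,"wz":0},{"dx":0,"dy":0,"dz":0,"wx":0,"wy":0,"wz":0}]' && python3 -m inch '[{"dx":0,"dy":0,"dz":0,"wx":0,"wy":0,"wz":0},{"dx":0,"dy":0,"dz":0,"wx":0,"wy":0,"wz":0},{"dx":0,"dy":0,"dz":0,"wx":0,"wy":0,"wz":0},{"dx":0,"dy":0,"dz":0,"wx":0,"wy":0,"wz":0},{"dx":0,"dy":0,"dz":0,"wx":0,"wy":0,"wz":0},{"dx":0,"dy":0,"dz":0,"wx":0,"wy":0,"wz":0},{"dx":0,"dy":0,"dz":0,"wx":0,"wy":0,"wz":0},{"dx":0,"dy":0,"dz":0,"wx":0,"wy":0,"wz":0}]' 0 60 && python3 -m inch '[{"dx":0,"dy":0,"dz":-1,"wx":0,"wy":0,"wz":0},{"dx":0,"dy":0,"dz":-2,"wx":0,"wy":0,"wz":0},{"dx":0,"dy":0,"dz":-3,"wx":0,"wy":0,"wz":0},{"dx":0,"dy":0,"dz":-3,"wx":0,"wy":0,"wz":0},{"dx":0,"dy":0,"dz":-3,"wx":0,"wy":0,"wz":0},{"dx":0,"dy":0,"dz":-3,"wx":0,"wy":0,"wz":4.5},{"dx":0,"dy":0,"dz":0,"wx":0,"wy":0,"wz":4.1},{"dx":0,"dy":0,"dz":0,"wx":0,"wy":0,"wz":0},{"dx":0,"dy":0,"dz":0,"wx":0,"wy":0,"wz":0},{"dx":0,"dy":0,"dz":0,"wx":0,"wy":0,"wz":0}]'
python3 - <<'E'
from h import *
p,r=tool();c=cam('wrist');im=eyes.snapshot('wrist');np.save('pics/w5.npy',im); np.savez('pics/w5c.npz',*c)
print(p,r.as_euler('zyx',degrees=True))
cv2.imwrite('pics/w5.png',cv2.resize(im[:,:,::-1],(800,600),interpolation=cv2.INTER_CUBIC))
E
```

```text
t: 4.28
tcp_pos: [0.4338, -0.066, 0.1521]
tool_rot: [0.997, 0.08, 0.001, 0.001]
force: [-0.5, 0.2, 0.3]
finger_gap: 0.996
gripper_force: 0.0
t: 5.28
tcp_pos: [0.4331, -0.0656, 0.1513]
tool_rot: [0.997, 0.079, 0.0, 0.0]
force: [0.3, 0.5, 5.8]
finger_gap: 0.153
gripper_force: 59.7
t: 6.52
tcp_pos: [0.4327, -0.0656, 0.3004]
tool_rot: [1.0, 0.005, -0.001, -0.0]
force: [-0.0, 0.2, -2.7]
finger_gap: 0.157
gripper_force: 58.7
[ 0.43267979 -0.06557194  0.30042164] [-5.44386155e-01 -7.86539036e-02 -1.79967097e+02]
```

View pics/w5.png

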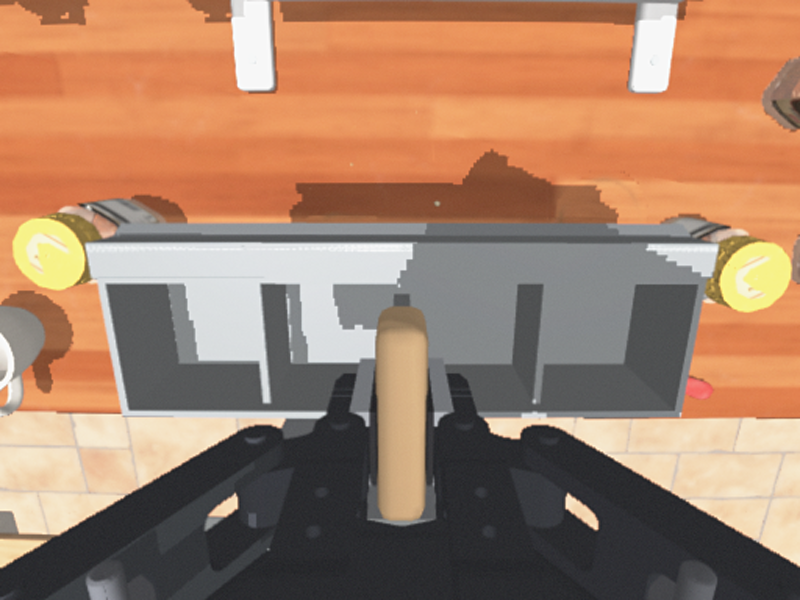

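The bin is held level and square: front rim corners at (123,415)/(683,415), lip top edge at y≈242.

```bash
python3 - <<'E'
from h import *
z=np.load('pics/w5c.npz'); c=[z[k] for k in z.files]
f=lambda x,y,h:onz(c,(x*.64-.2,y*.64-.2),h)
for zz in(.197,.199,.201):
  a,b=f(123,415,zz),f(683,415,zz); print(zz,a,b,np.linalg.norm(a-b)); 
  a,b=f(87,242,zz+.003),f(718,242,zz+.003); print('  lip',a,b,np.linalg.norm(a-b))
a,b=f(402,308,.259),f(402,515,.259);print('handle',a,b)
E
```

```text
0.197 [0.39850597 0.05216959 0.197     ] [ 0.40082365 -0.18516375  0.197     ] 0.2373446473161406
  lip [0.47288136 0.05210274 0.2       ] [ 0.47527759 -0.18299368  0.2       ] 0.2351086372612539
0.199 [0.39970695 0.05083813 0.199     ] [ 0.40199817 -0.18378558  0.199     ] 0.23463489596292403
  lip [0.47323933 0.05074887 0.202     ] [ 0.47560772 -0.18161671  0.202     ] 0.2323776449234203
0.201 [0.40090793 0.04950668 0.201     ] [ 0.40317269 -0.18240741  0.201     ] 0.2319251446097074
  lip [0.4735973  0.04939499 0.204     ] [ 0.47593786 -0.18023974  0.204     ] 0.22964665258558675
handle [ 0.46728742 -0.06511114  0.259     ] [ 0.40377711 -0.06579688  0.259     ]
```

```bash
python3 -m inch '[{"dx":2,"dy":0.9,"dz":0,"wx":0,"wy":0,"wz":0},{"dx":3,"dy":0.9,"dz":0,"wx":0,"wy":0,"wz":0},{"dx":3,"dy":0.9,"dz":0,"wx":0,"wy":0,"wz":0},{"dx":3,"dy":0.97,"dz":0,"wx":0,"wy":0,"wz":0},{"dx":1.8,"dy":0,"dz":0,"wx":0,"wy":0,"wz":0},{"dx":0,"dy":0,"dz":0,"wx":0,"wy":0,"wz":0},{"dx":0,"dy":0,"dz":0,"wx":0,"wy":0,"wz":0},{"dx":0,"dy":0,"dz":0,"wx":0,"wy":0,"wz":0}]'
python3 - <<'E'
from h import *
p,r=tool();c=cam('wrist');im=eyes.snapshot('wrist');np.save('pics/w6.npy',im); np.savez('pics/w6c.npz',*c)
print(p,r.as_euler('zyx',degrees=True))
cv2.imwrite('pics/w6.png',cv2.resize(im[60:240,:,::-1],(800,281),interpolation=cv2.INTER_CUBIC))
E
```

```text
t: 7.58
tcp_pos: [0.5606, -0.101, 0.3009]
tool_rot: [1.0, 0.004, -0.0, -0.0]
force: [0.1, -0.5, -2.9]
finger_gap: 0.15
gripper_force: 58.7
[ 0.56060594 -0.10097411  0.30085341] [-5.15161394e-01 -2.60426160e-02 -1.79981493e+02]
```

View pics/w6.png

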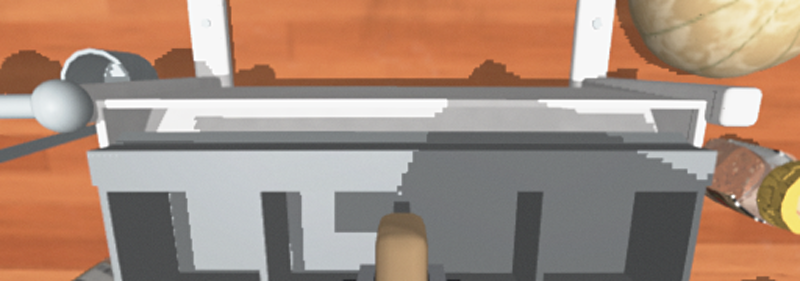

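The bin (88–717) is centred between the cheeks (100–705), with the lip just in front of the slot. I'll lower it in stages and watch the force.

```bash
python3 -m inch '[{"dx":0,"dy":0,"dz":1,"wx":0,"wy":0,"wz":0},{"dx":0,"dy":0,"dz":1,"wx":0,"wy":0,"wz":0},{"dx":0,"dy":0,"dz":0.4,"wx":0,"wy":0,"wz":0},{"dx":0,"dy":0,"dz":0.4,"wx":0,"wy":0,"wz":0},{"dx":0,"dy":0,"dz":0,"wx":0,"wy":0,"wz":0},{"dx":0,"dy":0,"dz":0,"wx":0,"wy":0,"wz":0}]' | grep -v rot
python3 -m inch '[{"dx":0,"dy":0,"dz":0.4,"wx":0,"wy":0,"wz":0},{"dx":0,"dy":0,"dz":0.4,"wx":0,"wy":0,"wz":0},{"dx":0,"dy":0,"dz":0,"wx":0,"wy":0,"wz":0},{"dx":0,"dy":0,"dz":0,"wx":0,"wy":0,"wz":0}]' | grep -v rot
python3 - <<'E'
from h import *
p,r=tool();im=eyes.snapshot('wrist')
cv2.imwrite('pics/w7.png',cv2.resize(im[60:240,:,::-1],(800,281),interpolation=cv2.INTER_CUBIC))
E
```

```text
t: 8.38
tcp_pos: [0.5615, -0.1013, 0.2731]
force: [-0.0, 1.0, -3.0]
finger_gap: 0.153
gripper_force: 58.7
t: 8.88
tcp_pos: [0.5613, -0.1012, 0.2649]
force: [-0.8, 0.1, -3.6]
finger_gap: 0.149
gripper_force: 58.7
```

View pics/w7.png

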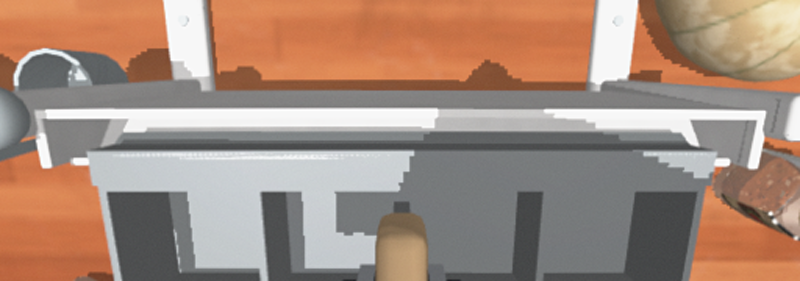

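The flange ends show at (78,160) and (722,160), running under the lip. The lip is already 13 mm into the slot with no contact force, so I'll continue down.

```bash
python3 -m inch '[{"dx":0,"dy":0,"dz":0.4,"wx":0,"wy":0,"wz":0},{"dx":0,"dy":0,"dz":0.3,"wx":0,"wy":0,"wz":0},{"dx":0,"dy":0,"dz":0,"wx":0,"wy":0,"wz":0},{"dx":0,"dy":0,"dz":0,"wx":0,"wy":0,"wz":0}]' | grep -v rot
python3 -m inch '[{"dx":0,"dy":0,"dz":0.2,"wx":0,"wy":0,"wz":0},{"dx":0,"dy":0,"dz":0,"wx":0,"wy":0,"wz":0},{"dx":0,"dy":0,"dz":0,"wx":0,"wy":0,"wz":0}]' | grep -v rot
```

```text
t: 9.43
tcp_pos: [0.5614, -0.1013, 0.2579]
force: [1.0, 0.3, -3.4]
finger_gap: 0.155
gripper_force: 58.7
t: 9.8
tcp_pos: [0.5615, -0.1013, 0.2567]
force: [-2.8, -0.8, 4.7]
finger_gap: 0.157
gripper_force: 59.7
```

It rests on the flange, since the weight has come off the wrist. I'll release and rise.

```bash
python3 -m inch '[{"dx":0,"dy":0,"dz":0,"wx":0,"wy":0,"wz":0},{"dx":0,"dy":0,"dz":0,"wx":0,"wy":0,"wz":0},{"dx":0,"dy":0,"dz":0,"wx":0,"wy":0,"wz":0},{"dx":0,"dy":0,"dz":0,"wx":0,"wy":0,"wz":0}]' 0.6 20 | grep -v rot
python3 -m inch '[{"dx":0,"dy":0,"dz":-2,"wx":0,"wy":0,"wz":0},{"dx":0,"dy":0,"dz":-4,"wx":0,"wy":0,"wz":0},{"dx":-3,"dy":0,"dz":-4,"wx":0,"wy":0,"wz":0},{"dx":-4,"dy":0,"dz":-3,"wx":0,"wy":0,"wz":0},{"dx":-4,"dy":0,"dz":0,"wx":0,"wy":0,"wz":0},{"dx":0,"dy":0,"dz":0,"wx":0,"wy":0,"wz":0},{"dx":0,"dy":0,"dz":0,"wx":0,"wy":0,"wz":0}]' 1 |grep -v rot
python3 - <<'E'
from h import *
p,r=tool();c=cam('wrist');im=eyes.snapshot('wrist');np.save('pics/w8.npy',im); np.savez('pics/w8c.npz',*c)
cv2.imwrite('pics/w8.png',cv2.resize(im[:,:,::-1],(800,600),interpolation=cv2.INTER_CUBIC))
E
```

```text
t: 10.3
tcp_pos: [0.5614, -0.1012, 0.2558]
force: [-0.1, 0.4, 0.3]
finger_gap: 0.602
gripper_force: 0.0
t: 11.18
tcp_pos: [0.4519, -0.1025, 0.3862]
force: [0.1, -0.0, 0.7]
finger_gap: 1.003
gripper_force: 0.0
```

View pics/w8.png

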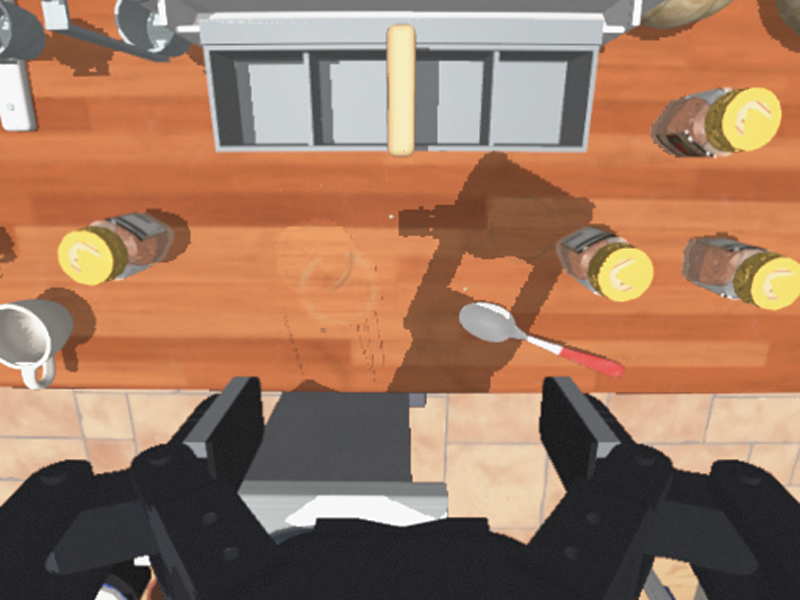

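The bin hangs square on the top louvre: rim (217–588, 152), handle (401,90). Cap discs are at (86,254), (620,273), (772,281) and (750,118). Now I'll get jar and cell positions in numbers.

```bash
cat >> h.py <<'E'
def caps(im,c,z=.1):
    h=cv2.cvtColor(im,cv2.COLOR_RGB2HSV); m=cv2.inRange(h,(18,90,185),(34,255,255))
    m=cv2.morphologyEx(m,cv2.MORPH_CLOSE,np.ones((5,5),np.uint8))
    out=[]
    for k in cv2.findContours(m,cv2.RETR_EXTERNAL,cv2.CHAIN_APPROX_NONE)[0]:
        if cv2.contourArea(k)<150: continue
        k=cv2.convexHull(k)
        P=np.array([onz(c,q[0],z)[:2] for q in k],np.float32)
        (x,y),rad=cv2.minEnclosingCircle(P); e=cv2.fitEllipse(k) if len(k)>5 else None
        if 0.012<rad<0.035: out.append((np.round([x,y],4),round(rad*2e3,1), np.round(onz(c,e[0],z)[:2],4)))
    return out
E
python3 - <<'E'
from h import *
z=np.load('pics/w8c.npz'); c=[z[k] for k in z.files]; im=np.load('pics/w8.npy')
for k in caps(im,c): print(k)
f=lambda x,y,h:onz(c,(x*.64-.2,y*.64-.2),h)
a,b=f(217,152,.155),f(588,152,.155); print('front rim',a,b,np.linalg.norm(a-b))
print('handle',f(401,26,.215),f(401,153,.215)); print(np.round(sense()['q'],2))
E
```

```text
(array([ 0.4301, -0.4008]), 51.9, array([ 0.4322, -0.4032]))
(array([ 0.4375, -0.2787]), 44.3, array([ 0.4379, -0.2787]))
(array([0.4475, 0.1443]), 44.3, array([0.4479, 0.1442]))
(array([ 0.555 , -0.3544]), 46.8, array([ 0.5551, -0.3554]))
front rim [0.52610085 0.01186548 0.155     ] [ 0.52829104 -0.21731791  0.155     ] 0.229193853020211
handle [ 0.58215432 -0.10111129  0.215     ] [ 0.52550725 -0.1016411   0.215     ]
[-0.46  0.21  1.71  0.    1.22  1.1 ]
```

All four jars and the bin agree with earlier estimates. I'll turn the gripper 90° (closing along the panel's x) and fetch jar D at (0.555, −0.355).

```bash
python3 -m inch '[{"dx":0,"dy":0,"dz":0,"wx":0,"wy":0,"wz":-9},{"dx":0,"dy":0,"dz":0,"wx":0,"wy":0,"wz":-9},{"dx":0,"dy":0,"dz":0,"wx":0,"wy":0,"wz":-9},{"dx":0,"dy":0,"dz":0,"wx":0,"wy":0,"wz":-9},{"dx":0,"dy":0,"dz":0,"wx":0,"wy":0,"wz":-9},{"dx":0,"dy":0,"dz":0,"wx":0,"wy":0,"wz":-9},{"dx":0,"dy":0,"dz":0,"wx":0,"wy":0,"wz":-9},{"dx":0,"dy":0,"dz":0,"wx":0,"wy":0,"wz":-9},{"dx":0,"dy":0,"dz":0,"wx":0,"wy":0,"wz":-9},{"dx":0,"dy":0,"dz":0,"wx":0,"wy":0,"wz":-9}]' 0.8 >/dev/null
python3 -m inch '[{"dx":-4.2,"dy":1.7,"dz":0,"wx":0,"wy":0,"wz":0},{"dx":-4.2,"dy":1.7,"dz":0,"wx":0,"wy":0,"wz":0},{"dx":-4.2,"dy":1.7,"dz":0,"wx":0,"wy":0,"wz":0},{"dx":-4.2,"dy":1.7,"dz":2,"wx":0,"wy":0,"wz":0},{"dx":-4.2,"dy":1.7,"dz":2,"wx":0,"wy":0,"wz":0},{"dx":-4.3,"dy":1.6,"dz":2,"wx":0,"wy":0,"wz":0},{"dx":0,"dy":0,"dz":2,"wx":0,"wy":0,"wz":0},{"dx":0,"dy":0,"dz":2,"wx":0,"wy":0,"wz":0},{"dx":0,"dy":0,"dz":0,"wx":0,"wy":0,"wz":0},{"dx":0,"dy":0,"dz":0,"wx":0,"wy":0,"wz":0}]'
python3 - <<'E'
from h import *
p,r=tool();c=cam('wrist');im=eyes.snapshot('wrist');np.save('pics/w9.npy',im)
print(p,r.as_euler('zyx',degrees=True))
for k in caps(im,c): print(k)
E
```

```text
t: 13.72
tcp_pos: [0.5555, -0.3546, 0.2861]
tool_rot: [0.704, 0.71, 0.0, 0.0]
force: [-0.1, -0.6, 0.8]
finger_gap: 0.801
gripper_force: 0.0
[ 0.55545884 -0.35458649  0.28606913] [-9.05432699e+01  3.80704673e-02  1.79968800e+02]
(array([ 0.6808, -0.4118]), 63.7, array([ 0.6845, -0.4089]))
(array([ 0.4308, -0.4032]), 44.0, array([ 0.4304, -0.4032]))
(array([ 0.6672, -0.3493]), 25.2, array([ 0.6678, -0.3498]))
(array([ 0.5536, -0.3533]), 45.2, array([ 0.5543, -0.3537]))
(array([ 0.6437, -0.3238]), 48.9, array([ 0.6435, -0.3227]))
(array([ 0.6504, -0.2735]), 44.0, array([ 0.6505, -0.272 ]))
(array([ 0.4411, -0.2751]), 41.3, array([ 0.4376, -0.2766]))
```

```bash
python3 -m inch '[{"dx":-0.05,"dy":0,"dz":3.5,"wx":0,"wy":0,"wz":0},{"dx":0,"dy":0,"dz":3.5,"wx":0,"wy":0,"wz":0},{"dx":0,"dy":0,"dz":3.5,"wx":0,"wy":0,"wz":0},{"dx":0,"dy":0,"dz":3,"wx":0,"wy":0,"wz":0},{"dx":0,"dy":0,"dz":3,"wx":0,"wy":0,"wz":0},{"dx":0,"dy":0,"dz":0,"wx":0,"wy":0,"wz":0},{"dx":0,"dy":0,"dz":0,"wx":0,"wy":0,"wz":0}]' |grep tcp
python3 -m inch '[{"dx":0,"dy":0,"dz":0,"wx":0,"wy":0,"wz":0},{"dx":0,"dy":0,"dz":0,"wx":0,"wy":0,"wz":0},{"dx":0,"dy":0,"dz":0,"wx":0,"wy":0,"wz":0},{"dx":0,"dy":0,"dz":0,"wx":0,"wy":0,"wz":0},{"dx":0,"dy":0,"dz":0,"wx":0,"wy":0,"wz":0},{"dx":0,"dy":0,"dz":0,"wx":0,"wy":0,"wz":0},{"dx":0,"dy":0,"dz":0,"wx":0,"wy":0,"wz":0},{"dx":0,"dy":0,"dz":0,"wx":0,"wy":0,"wz":0}]' 0 40
```

```text
tcp_pos: [0.5556, -0.3555, 0.1226]
t: 15.65
tcp_pos: [0.5557, -0.3556, 0.1234]
tool_rot: [0.704, 0.71, 0.0, 0.002]
force: [-0.4, 1.0, 5.9]
finger_gap: 0.573
gripper_force: 41.3
```

The gap is 48.7 mm, close to the jar's width. I'll lift and carry it to the rightmost cell (y = −0.1875).

```bash
python3 -m inch '[{"dx":0,"dy":0,"dz":-2,"wx":0,"wy":0,"wz":0},{"dx":0,"dy":0,"dz":-4,"wx":0,"wy":0,"wz":0},{"dx":0,"dy":0,"dz":-5,"wx":0,"wy":0,"wz":0},{"dx":0,"dy":0,"dz":-5,"wx":0,"wy":0,"wz":0},{"dx":0,"dy":0,"dz":-5,"wx":0,"wy":0,"wz":0},{"dx":4,"dy":0.07,"dz":0,"wx":0,"wy":0,"wz":0},{"dx":4,"dy":0.07,"dz":0,"wx":0,"wy":0,"wz":0},{"dx":4,"dy":0.07,"dz":0,"wx":0,"wy":0,"wz":0},{"dx":3,"dy":0.07,"dz":0,"wx":0,"wy":0,"wz":0},{"dx":1.8,"dy":0,"dz":0,"wx":0,"wy":0,"wz":0}]' >/dev/null
python3 -m inch '[{"dx":0,"dy":0,"dz":0,"wx":0,"wy":0,"wz":0},{"dx":0,"dy":0,"dz":0,"wx":0,"wy":0,"wz":0},{"dx":0,"dy":0,"dz":0,"wx":0,"wy":0,"wz":0}]'
python3 - <<'E'
from h import *
p,r=tool();c=cam('wrist');im=eyes.snapshot('wrist');np.save('pics/w10.npy',im); np.savez('pics/w10c.npz',*c)
print(p,-c[2].T@c[3])
for k in caps(im,c,.31): print('cap',k)
# where the bin's handle should appear / wooden handle blob
h=cv2.cvtColor(im,cv2.COLOR_RGB2HSV); m=cv2.inRange(h,(12,60,130),(28,180,255))
n,l,s,ce=cv2.connectedComponentsWithStats(m)
for i in range(1,n):
  if s[i,4]>150: print(s[i],ce[i].round(1),onz(c,ce[i],.215).round(4))
E
```

```text
t: 17.27
tcp_pos: [0.556, -0.188, 0.3309]
tool_rot: [0.704, 0.71, -0.0, 0.0]
force: [0.4, -0.6, -0.9]
finger_gap: 0.575
gripper_force: 41.8
[ 0.55597999 -0.18804617  0.3308735 ] [ 0.55446968 -0.11564061  0.4027098 ]
cap (array([ 0.5547, -0.1862]), 42.4, array([ 0.5547, -0.1835]))
[  83    0  101  150 5526] [151.2  48.3] [ 0.4935 -0.0868  0.215 ]
[373   0  12  53 249] [378.1  22.2] [ 0.6222 -0.072   0.215 ]
[416   0  29  61 954] [429.8  25.7] [ 0.652  -0.0731  0.215 ]
[466   0  35  44 713] [480.5  16.3] [ 0.6805 -0.0674  0.215 ]
[101  48  46  23 189] [122.7  63. ] [ 0.476  -0.0947  0.215 ]
[ 207   63  100   27 1211] [256.1  76.1] [ 0.5538 -0.1016  0.215 ]
[   0  103   53   31 1484] [ 25.9 118.4] [ 0.4119 -0.1263  0.215 ]
[401 113  25  55 622] [411.7 141.1] [ 0.651  -0.1385  0.215 ]
[   0  136   54   73 2450] [ 22.7 170.8] [ 0.4029 -0.1594  0.215 ]
[ 43 136  23  74 745] [ 54.4 172.1] [ 0.4239 -0.1602  0.215 ]
[   0  211   68   64 3731] [ 29.9 243.7] [ 0.3968 -0.2115  0.215 ]
[ 57 211  16  33 286] [ 64.4 226.6] [ 0.4239 -0.1982  0.215 ]
[ 332  213   81   73 2854] [372.2 240.4] [ 0.6341 -0.2063  0.215 ]
[100 218  17  60 452] [108.  252.4] [ 0.4515 -0.2173  0.215 ]
[232 220  67  30 430] [273.2 234.3] [ 0.5661 -0.2023  0.215 ]
[ 131  230   40   41 1124] [150.6 252. ] [ 0.4815 -0.2166  0.215 ]
[ 65 245  17  53 431] [ 72.8 269.8] [ 0.4239 -0.2317  0.215 ]
[ 197  251  119   85 7876] [256.5 295.5] [ 0.5552 -0.2509  0.215 ]
[   3  275   42   56 1423] [ 25.6 301.5] [ 0.3828 -0.2594  0.215 ]
[  36  276   37   44 1044] [ 54.3 293. ] [ 0.4065 -0.2514  0.215 ]
[  0 310  16  20 237] [  7.2 321.4] [ 0.3638 -0.2781  0.215 ]
[  0 331  31  26 395] [ 10.  339.7] [ 0.3617 -0.2956  0.215 ]
[139 335  12  20 177] [144.8 344.2] [ 0.4691 -0.2964  0.215 ]
[363 336  23  44 574] [373.9 355.1] [ 0.6479 -0.3054  0.215 ]
```

```bash
python3 -m inch '[{"dx":0,"dy":0.05,"dz":3,"wx":0,"wy":0,"wz":0},{"dx":0,"dy":0,"dz":2,"wx":0,"wy":0,"wz":0},{"dx":0,"dy":0,"dz":1,"wx":0,"wy":0,"wz":0},{"dx":0,"dy":0,"dz":0.5,"wx":0,"wy":0,"wz":0},{"dx":0,"dy":0,"dz":0,"wx":0,"wy":0,"wz":0},{"dx":0,"dy":0,"dz":0,"wx":0,"wy":0,"wz":0}]' | egrep 'tcp|force:'
python3 -m inch '[{"dx":0,"dy":0,"dz":1,"wx":0,"wy":0,"wz":0},{"dx":0,"dy":0,"dz":1,"wx":0,"wy":0,"wz":0},{"dx":0,"dy":0,"dz":0.8,"wx":0,"wy":0,"wz":0},{"dx":0,"dy":0,"dz":0,"wx":0,"wy":0,"wz":0},{"dx":0,"dy":0,"dz":0,"wx":0,"wy":0,"wz":0}]' | egrep 'tcp|force:'
```

```text
tcp_pos: [0.5575, -0.1873, 0.2665]
force: [4.9, 0.6, -2.3]
gripper_force: 42.2
tcp_pos: [0.5585, -0.1873, 0.2385]
force: [6.5, -0.6, 1.3]
gripper_force: 42.4
```

A +x push of about 6 N means it is rubbing the front wall, so I'll shift 2 mm toward +x and finish.

```bash
python3 -m inch '[{"dx":0,"dy":0.2,"dz":0,"wx":0,"wy":0,"wz":0},{"dx":0,"dy":0.1,"dz":0,"wx":0,"wy":0,"wz":0},{"dx":0,"dy":0,"dz":0,"wx":0,"wy":0,"wz":0}]' | egrep 'tcp|force:'
python3 -m inch '[{"dx":0,"dy":0,"dz":0.5,"wx":0,"wy":0,"wz":0},{"dx":0,"dy":0,"dz":0,"wx":0,"wy":0,"wz":0},{"dx":0,"dy":0,"dz":0,"wx":0,"wy":0,"wz":0}]' | egrep 'tcp|force:'
```

```text
tcp_pos: [0.5596, -0.187, 0.2378]
force: [4.8, -1.2, 0.4]
gripper_force: 42.3
tcp_pos: [0.5598, -0.1867, 0.2328]
force: [4.9, -0.4, 0.2]
gripper_force: 42.4
```

```bash
python3 -m inch '[{"dx":0,"dy":0.1,"dz":0.2,"wx":0,"wy":0,"wz":0},{"dx":0,"dy":0.1,"dz":0,"wx":0,"wy":0,"wz":0},{"dx":0,"dy":0,"dz":0,"wx":0,"wy":0,"wz":0}]' | egrep 'tcp|force:'
python3 -m inch '[{"dx":0,"dy":0,"dz":0.1,"wx":0,"wy":0,"wz":0},{"dx":0,"dy":0,"dz":0,"wx":0,"wy":0,"wz":0},{"dx":0,"dy":0,"dz":0,"wx":0,"wy":0,"wz":0}]' | egrep 'tcp|force:'
```

```text
tcp_pos: [0.5607, -0.1865, 0.2304]
force: [3.3, -1.1, -0.8]
gripper_force: 42.4
tcp_pos: [0.5608, -0.1867, 0.2301]
force: [-0.7, -0.4, 5.3]
gripper_force: 42.8
```

It's on the floor of the cell. I'll release partway, rise, and measure.

```bash
python3 -m inch '[{"dx":0,"dy":0,"dz":0,"wx":0,"wy":0,"wz":0},{"dx":0,"dy":0,"dz":0,"wx":0,"wy":0,"wz":0},{"dx":0,"dy":0,"dz":0,"wx":0,"wy":0,"wz":0}]' 0.72 20| egrep 'tcp|force:|gap'
python3 -m inch '[{"dx":0,"dy":0,"dz":-2,"wx":0,"wy":0,"wz":0},{"dx":0,"dy":0,"dz":-4,"wx":0,"wy":0,"wz":0},{"dx":0,"dy":0,"dz":-4,"wx":0,"wy":0,"wz":0},{"dx":0,"dy":0,"dz":-3,"wx":0,"wy":0,"wz":0},{"dx":0,"dy":0,"dz":0,"wx":0,"wy":0,"wz":0},{"dx":0,"dy":0,"dz":0,"wx":0,"wy":0,"wz":0}]'  0.8| egrep 'tcp|force:'
python3 - <<'E'
from h import *
p,r=tool();c=cam('wrist');im=eyes.snapshot('wrist');np.save('pics/w11.npy',im); np.savez('pics/w11c.npz',*c)
print(p)
for zz in (.1,.208):
  for k in caps(im,c,zz): print(zz,k)
h=cv2.cvtColor(im,cv2.COLOR_RGB2HSV); m=cv2.inRange(h,(12,60,130),(28,180,255))
n,l,s,ce=cv2.connectedComponentsWithStats(m)
for i in range(1,n):
  q=onz(c,ce[i],.215)
  if s[i,4]>150 and abs(q[0]-.555)<.03 and abs(q[1]+.1)<.03: print(s[i],ce[i].round(1),q.round(4))
E
```

```text
tcp_pos: [0.5609, -0.1865, 0.2293]
force: [-0.2, 0.2, 0.3]
finger_gap: 0.722
gripper_force: 0.0
tcp_pos: [0.5608, -0.1864, 0.3588]
force: [-0.2, 0.8, -0.3]
gripper_force: 0.0
[ 0.56075405 -0.18637247  0.35878574]
0.1 (array([ 0.6413, -0.3079]), 35.7, array([ 0.6394, -0.3088]))
0.1 (array([ 0.4361, -0.2788]), 42.4, array([ 0.4334, -0.2763]))
0.1 (array([ 0.6606, -0.2559]), 40.1, array([ 0.6596, -0.259 ]))
0.1 (array([ 0.5515, -0.2184]), 66.6, array([ 0.5514, -0.2177]))
0.208 (array([ 0.6145, -0.2446]), 24.1, array([ 0.6132, -0.2452]))
0.208 (array([ 0.4764, -0.225 ]), 28.6, array([ 0.4745, -0.2234]))
0.208 (array([ 0.6275, -0.2096]), 27.1, array([ 0.6268, -0.2117]))
0.208 (array([ 0.5541, -0.1844]), 44.9, array([ 0.554 , -0.1839]))
[207  72  87  22 836] [250.6  82.2] [ 0.5543 -0.1015  0.215 ]
```

Jar D stands in its cell; the bin leans forward slightly. Next is jar B at (0.431, −0.403).

```bash
python3 -m inch '[{"dx":-3.59,"dy":-2.2,"dz":0,"wx":0,"wy":0,"wz":0},{"dx":-3.59,"dy":-2.2,"dz":0,"wx":0,"wy":0,"wz":0},{"dx":-3.59,"dy":-2.2,"dz":0,"wx":0,"wy":0,"wz":0},{"dx":-3.59,"dy":-2.2,"dz":2,"wx":0,"wy":0,"wz":0},{"dx":-3.59,"dy":-2.2,"dz":3,"wx":0,"wy":0,"wz":0},{"dx":-3.59,"dy":-2.2,"dz":3,"wx":0,"wy":0,"wz":0},{"dx":0,"dy":0,"dz":2,"wx":0,"wy":0,"wz":0},{"dx":0,"dy":0,"dz":0,"wx":0,"wy":0,"wz":0},{"dx":0,"dy":0,"dz":0,"wx":0,"wy":0,"wz":0}]' | egrep 'tcp|rot|force:'
python3 - <<'E'
from h import *
p,r=tool();c=cam('wrist');im=eyes.snapshot('wrist')
print(p)
for k in caps(im,c,.1): print(k)
E
```

```text
tcp_pos: [0.4316, -0.403, 0.2598]
tool_rot: [0.704, 0.71, 0.0, -0.0]
force: [1.6, -0.4, 0.9]
gripper_force: 0.0
[ 0.43159265 -0.40296763  0.25975478]
(array([ 0.6173, -0.4455]), 54.1, array([ 0.6165, -0.4447]))
(array([ 0.4323, -0.4024]), 45.0, array([ 0.4322, -0.4018]))
(array([ 0.4388, -0.278 ]), 45.6, array([ 0.4383, -0.2765]))
```

Centred. I'll go down 13.8 cm and grip.

```bash
python3 -m inch '[{"dx":0,"dy":0,"dz":3.5,"wx":0,"wy":0,"wz":0},{"dx":0,"dy":0,"dz":3.5,"wx":0,"wy":0,"wz":0},{"dx":0,"dy":0,"dz":3.5,"wx":0,"wy":0,"wz":0},{"dx":0,"dy":0,"dz":3.3,"wx":0,"wy":0,"wz":0},{"dx":0,"dy":0,"dz":0,"wx":0,"wy":0,"wz":0},{"dx":0,"dy":0,"dz":0,"wx":0,"wy":0,"wz":0}]' |egrep 'tcp|force:'
python3 -m inch '[{"dx":0,"dy":0,"dz":0,"wx":0,"wy":0,"wz":0},{"dx":0,"dy":0,"dz":0,"wx":0,"wy":0,"wz":0},{"dx":0,"dy":0,"dz":0,"wx":0,"wy":0,"wz":0},{"dx":0,"dy":0,"dz":0,"wx":0,"wy":0,"wz":0},{"dx":0,"dy":0,"dz":0,"wx":0,"wy":0,"wz":0},{"dx":0,"dy":0,"dz":0,"wx":0,"wy":0,"wz":0}]' 0 40 |egrep 'tcp|force:|gap'
python3 -m inch '[{"dx":0,"dy":0,"dz":-2,"wx":0,"wy":0,"wz":0},{"dx":0,"dy":0,"dz":-4,"wx":0,"wy":0,"wz":0},{"dx":0,"dy":0,"dz":-5,"wx":0,"wy":0,"wz":0},{"dx":0,"dy":0,"dz":-5,"wx":0,"wy":0,"wz":0},{"dx":0,"dy":0,"dz":-5,"wx":0,"wy":0,"wz":0},{"dx":0,"dy":0,"dz":-3,"wx":0,"wy":0,"wz":0},{"dx":0,"dy":0,"dz":0,"wx":0,"wy":0,"wz":0},{"dx":0,"dy":0,"dz":0,"wx":0,"wy":0,"wz":0}]' |egrep 'tcp|force:|gap'
```

```text
tcp_pos: [0.4323, -0.4039, 0.1235]
force: [0.6, -0.1, 0.3]
gripper_force: 0.0
tcp_pos: [0.4323, -0.4042, 0.1238]
force: [0.7, 0.3, 6.9]
finger_gap: 0.508
gripper_force: 40.6
tcp_pos: [0.4306, -0.4025, 0.3605]
force: [0.1, -0.2, -0.9]
finger_gap: 0.511
gripper_force: 40.9
```

```bash
python3 -m inch '[{"dx":4,"dy":1.9,"dz":0,"wx":0,"wy":0,"wz":0},{"dx":4,"dy":1.9,"dz":0,"wx":0,"wy":0,"wz":0},{"dx":4,"dy":1.9,"dz":0,"wx":0,"wy":0,"wz":0},{"dx":4,"dy":1.9,"dz":0,"wx":0,"wy":0,"wz":0},{"dx":4,"dy":1.9,"dz":0,"wx":0,"wy":0,"wz":0},{"dx":4,"dy":1.9,"dz":0,"wx":0,"wy":0,"wz":0},{"dx":2.8,"dy":1.6,"dz":0,"wx":0,"wy":0,"wz":0},{"dx":0,"dy":0,"dz":0,"wx":0,"wy":0,"wz":0},{"dx":0,"dy":0,"dz":0,"wx":0,"wy":0,"wz":0},{"dx":0,"dy":0,"dz":0,"wx":0,"wy":0,"wz":0}]' |egrep 'tcp|force:|gap'
python3 - <<'E'
from h import *
p,r=tool();c=cam('wrist');im=eyes.snapshot('wrist');np.save('pics/w12.npy',im); np.savez('pics/w12c.npz',*c)
print(p)
for k in caps(im,c,p[2]-.0236): print(k)
h=cv2.cvtColor(im,cv2.COLOR_RGB2HSV); m=cv2.inRange(h,(12,60,130),(28,180,255))
n,l,s,ce=cv2.connectedComponentsWithStats(m)
for i in range(1,n):
  q=onz(c,ce[i],.215)
  if s[i,4]>150 and abs(q[0]-.555)<.03 and abs(q[1]+.1)<.03: print(s[i],ce[i].round(1),q.round(4))
E
```

```text
tcp_pos: [0.5583, -0.1351, 0.3611]
force: [0.0, -0.8, -1.3]
finger_gap: 0.504
gripper_force: 40.9
[ 0.55832407 -0.13513006  0.3611367 ]
(array([ 0.5569, -0.1337]), 43.9, array([ 0.5572, -0.1315]))
[213 143  81  22 898] [254.  151.1] [ 0.5546 -0.0976  0.215 ]
```

```bash
python3 -m inch '[{"dx":0.2,"dy":0,"dz":3,"wx":0,"wy":0,"wz":0},{"dx":0,"dy":0,"dz":3,"wx":0,"wy":0,"wz":0},{"dx":0,"dy":0,"dz":1.5,"wx":0,"wy":0,"wz":0},{"dx":0,"dy":0,"dz":1.5,"wx":0,"wy":0,"wz":0},{"dx":0,"dy":0,"dz":0,"wx":0,"wy":0,"wz":0},{"dx":0,"dy":0,"dz":0,"wx":0,"wy":0,"wz":0}]' | egrep 'tcp|force:'
python3 -m inch '[{"dx":0,"dy":0.1,"dz":1,"wx":0,"wy":0,"wz":0},{"dx":0,"dy":0,"dz":1,"wx":0,"wy":0,"wz":0},{"dx":0,"dy":0,"dz":0,"wx":0,"wy":0,"wz":0},{"dx":0,"dy":0,"dz":0,"wx":0,"wy":0,"wz":0}]' | egrep 'tcp|force:'
```

```text
tcp_pos: [0.5594, -0.1324, 0.2727]
force: [0.7, -0.8, -0.8]
gripper_force: 40.9
tcp_pos: [0.5597, -0.1323, 0.2516]
force: [-0.9, -1.8, -1.9]
gripper_force: 40.9
```

```bash
python3 -m inch '[{"dx":0,"dy":0,"dz":0.8,"wx":0,"wy":0,"wz":0},{"dx":0,"dy":0,"dz":0.7,"wx":0,"wy":0,"wz":0},{"dx":0,"dy":0,"dz":0,"wx":0,"wy":0,"wz":0},{"dx":0,"dy":0,"dz":0,"wx":0,"wy":0,"wz":0}]' | egrep 'tcp|force:'
python3 -m inch '[{"dx":0,"dy":0,"dz":0.4,"wx":0,"wy":0,"wz":0},{"dx":0,"dy":0,"dz":0,"wx":0,"wy":0,"wz":0},{"dx":0,"dy":0,"dz":0,"wx":0,"wy":0,"wz":0}]' | egrep 'tcp|force:'
```

```text
tcp_pos: [0.5597, -0.1323, 0.2366]
force: [0.3, -2.5, -2.3]
gripper_force: 40.8
tcp_pos: [0.5601, -0.1323, 0.2329]
force: [1.7, -2.2, -2.1]
gripper_force: 40.9
```

```bash
python3 -m inch '[{"dx":0,"dy":0,"dz":0.3,"wx":0,"wy":0,"wz":0},{"dx":0,"dy":0,"dz":0,"wx":0,"wy":0,"wz":0},{"dx":0,"dy":0,"dz":0,"wx":0,"wy":0,"wz":0}]' | egrep 'tcp|force:'
python3 -m inch '[{"dx":0,"dy":0,"dz":0,"wx":0,"wy":0,"wz":0},{"dx":0,"dy":0,"dz":0,"wx":0,"wy":0,"wz":0},{"dx":0,"dy":0,"dz":0,"wx":0,"wy":0,"wz":0}]' 0.7 20| egrep 'tcp|force:|gap'
python3 -m inch '[{"dx":0,"dy":0,"dz":-2,"wx":0,"wy":0,"wz":0},{"dx":0,"dy":0,"dz":-4,"wx":0,"wy":0,"wz":0},{"dx":0,"dy":0,"dz":-4,"wx":0,"wy":0,"wz":0},{"dx":0,"dy":0,"dz":-3,"wx":0,"wy":0,"wz":0},{"dx":0,"dy":0,"dz":0,"wx":0,"wy":0,"wz":0},{"dx":0,"dy":0,"dz":0,"wx":0,"wy":0,"wz":0}]'  0.8| egrep 'tcp|force:'
python3 - <<'E'
from h import *
p,r=tool();c=cam('wrist');im=eyes.snapshot('wrist');np.save('pics/w13.npy',im); np.savez('pics/w13c.npz',*c)
for k in caps(im,c,.208): print(k)
h=cv2.cvtColor(im,cv2.COLOR_RGB2HSV); m=cv2.inRange(h,(12,60,130),(28,180,255))
n,l,s,ce=cv2.connectedComponentsWithStats(m)
for i in range(1,n):
  q=onz(c,ce[i],.215)
  if s[i,4]>150 and abs(q[0]-.555)<.03 and abs(q[1]+.1)<.03: print(s[i],ce[i].round(1),q.round(4))
E
```

```text
tcp_pos: [0.5601, -0.1323, 0.2303]
force: [0.1, -2.2, 1.3]
gripper_force: 41.1
tcp_pos: [0.5597, -0.1318, 0.2297]
force: [0.0, 0.4, -0.1]
finger_gap: 0.698
gripper_force: 0.0
tcp_pos: [0.5593, -0.1318, 0.3589]
force: [0.7, 0.9, -0.0]
gripper_force: 0.0
(array([ 0.5547, -0.1847]), 42.2, array([ 0.5558, -0.183 ]))
(array([ 0.5532, -0.1288]), 44.9, array([ 0.5534, -0.1283]))
[ 212  147   81   81 3317] [251.1 183.4] [ 0.5536 -0.1178  0.215 ]
```

Two jars are in. Next is jar A at (0.4385, −0.278).

```bash
python3 -m inch '[{"dx":-2.9,"dy":-2.44,"dz":0,"wx":0,"wy":0,"wz":0},{"dx":-2.9,"dy":-2.44,"dz":0,"wx":0,"wy":0,"wz":0},{"dx":-2.9,"dy":-2.44,"dz":0,"wx":0,"wy":0,"wz":0},{"dx":-2.9,"dy":-2.44,"dz":3,"wx":0,"wy":0,"wz":0},{"dx":-2.9,"dy":-2.44,"dz":4,"wx":0,"wy":0,"wz":0},{"dx":0,"dy":0,"dz":3,"wx":0,"wy":0,"wz":0},{"dx":0,"dy":0,"dz":0,"wx":0,"wy":0,"wz":0},{"dx":0,"dy":0,"dz":0,"wx":0,"wy":0,"wz":0}]' | egrep 'tcp|rot|force:'
python3 - <<'E'
from h import *
p,r=tool();c=cam('wrist');im=eyes.snapshot('wrist')
print(p)
for k in caps(im,c,.1): print(k)
E
```

```text
tcp_pos: [0.4396, -0.2782, 0.26]
tool_rot: [0.704, 0.71, 0.0, -0.0]
force: [0.3, 0.7, -0.3]
gripper_force: 0.0
[ 0.4396068  -0.27818669  0.26003492]
(array([ 0.6613, -0.3928]), 43.1, array([ 0.6663, -0.3922]))
(array([ 0.6277, -0.3132]), 30.7, array([ 0.6256, -0.312 ]))
(array([ 0.6278, -0.2672]), 36.3, array([ 0.6316, -0.2677]))
(array([ 0.4378, -0.2757]), 47.6, array([ 0.4385, -0.2761]))
(array([ 0.6225, -0.1748]), 55.2, array([ 0.6356, -0.1706]))
```

```bash
python3 -m inch '[{"dx":0,"dy":0,"dz":3.5,"wx":0,"wy":0,"wz":0},{"dx":0.1,"dy":-0.1,"dz":3.5,"wx":0,"wy":0,"wz":0},{"dx":0,"dy":0,"dz":3.5,"wx":0,"wy":0,"wz":0},{"dx":0,"dy":0,"dz":3.2,"wx":0,"wy":0,"wz":0},{"dx":0,"dy":0,"dz":0,"wx":0,"wy":0,"wz":0},{"dx":0,"dy":0,"dz":0,"wx":0,"wy":0,"wz":0}]' |egrep 'tcp|force:'
python3 -m inch '[{"dx":0,"dy":0,"dz":0,"wx":0,"wy":0,"wz":0},{"dx":0,"dy":0,"dz":0,"wx":0,"wy":0,"wz":0},{"dx":0,"dy":0,"dz":0,"wx":0,"wy":0,"wz":0},{"dx":0,"dy":0,"dz":0,"wx":0,"wy":0,"wz":0},{"dx":0,"dy":0,"dz":0,"wx":0,"wy":0,"wz":0},{"dx":0,"dy":0,"dz":0,"wx":0,"wy":0,"wz":0}]' 0 40 |egrep 'tcp|force:|gap'
python3 -m inch '[{"dx":0,"dy":0,"dz":-2,"wx":0,"wy":0,"wz":0},{"dx":0,"dy":0,"dz":-4,"wx":0,"wy":0,"wz":0},{"dx":0,"dy":0,"dz":-5,"wx":0,"wy":0,"wz":0},{"dx":0,"dy":0,"dz":-5,"wx":0,"wy":0,"wz":0},{"dx":0,"dy":0,"dz":-5,"wx":0,"wy":0,"wz":0},{"dx":0,"dy":0,"dz":-3,"wx":0,"wy":0,"wz":0},{"dx":0,"dy":0,"dz":0,"wx":0,"wy":0,"wz":0},{"dx":0,"dy":0,"dz":0,"wx":0,"wy":0,"wz":0}]' |egrep 'tcp|force:|gap'
```

```text
tcp_pos: [0.4393, -0.2778, 0.1244]
force: [-0.2, -0.2, 0.4]
gripper_force: 0.0
tcp_pos: [0.4391, -0.2779, 0.1249]
force: [1.0, 1.1, 5.7]
finger_gap: 0.561
gripper_force: 40.7
tcp_pos: [0.4375, -0.2766, 0.3623]
force: [-0.8, 0.7, -1.1]
finger_gap: 0.562
gripper_force: 42.0
```

This jar is held about 10° askew (gap 47.7 mm), so it goes in the roomy outer-left cell (y = −0.016).

```bash
python3 -m inch '[{"dx":4,"dy":1.9,"dz":0,"wx":0,"wy":0,"wz":0},{"dx":4,"dy":1.9,"dz":0,"wx":0,"wy":0,"wz":0},{"dx":4,"dy":1.9,"dz":0,"wx":0,"wy":0,"wz":0},{"dx":4,"dy":1.9,"dz":0,"wx":0,"wy":0,"wz":0},{"dx":4,"dy":1.9,"dz":0,"wx":0,"wy":0,"wz":0},{"dx":4,"dy":1.9,"dz":0,"wx":0,"wy":0,"wz":0},{"dx":2.1,"dy":1.1,"dz":0,"wx":0,"wy":0,"wz":0},{"dx":0,"dy":0,"dz":0,"wx":0,"wy":0,"wz":0},{"dx":0,"dy":0,"dz":0,"wx":0,"wy":0,"wz":0},{"dx":0,"dy":0,"dz":0,"wx":0,"wy":0,"wz":0}]' |egrep 'tcp|force:|gap'
python3 -m inch '[{"dx":0,"dy":0,"dz":3,"wx":0,"wy":0,"wz":0},{"dx":0,"dy":0,"dz":3,"wx":0,"wy":0,"wz":0},{"dx":0,"dy":0,"dz":1.5,"wx":0,"wy":0,"wz":0},{"dx":0,"dy":0,"dz":1.5,"wx":0,"wy":0,"wz":0},{"dx":0,"dy":0,"dz":0,"wx":0,"wy":0,"wz":0},{"dx":0,"dy":0,"dz":0,"wx":0,"wy":0,"wz":0}]' | egrep 'tcp|force:'
```

```text
tcp_pos: [0.5603, -0.0161, 0.3624]
force: [0.2, 0.2, -0.6]
finger_gap: 0.563
gripper_force: 42.0
tcp_pos: [0.5608, -0.0152, 0.2734]
force: [-0.6, 0.3, -1.8]
gripper_force: 42.1
```

```bash
python3 -m inch '[{"dx":-0.1,"dy":0,"dz":1,"wx":0,"wy":0,"wz":0},{"dx":0,"dy":0,"dz":1,"wx":0,"wy":0,"wz":0},{"dx":0,"dy":0,"dz":0,"wx":0,"wy":0,"wz":0},{"dx":0,"dy":0,"dz":0,"wx":0,"wy":0,"wz":0}]' | egrep 'tcp|force:'
python3 -m inch '[{"dx":0,"dy":0,"dz":0.8,"wx":0,"wy":0,"wz":0},{"dx":0,"dy":0,"dz":0.8,"wx":0,"wy":0,"wz":0},{"dx":0,"dy":0,"dz":0.2,"wx":0,"wy":0,"wz":0},{"dx":0,"dy":0,"dz":0,"wx":0,"wy":0,"wz":0},{"dx":0,"dy":0,"dz":0,"wx":0,"wy":0,"wz":0}]' | egrep 'tcp|force:'
python3 -m inch '[{"dx":0,"dy":0,"dz":0.3,"wx":0,"wy":0,"wz":0},{"dx":0,"dy":0,"dz":0,"wx":0,"wy":0,"wz":0},{"dx":0,"dy":0,"dz":0,"wx":0,"wy":0,"wz":0}]' | egrep 'tcp|force:'
```

```text
tcp_pos: [0.5609, -0.0161, 0.2526]
force: [-2.3, 1.2, -1.6]
gripper_force: 42.1
tcp_pos: [0.5608, -0.0161, 0.2348]
force: [-2.6, -0.2, -2.5]
gripper_force: 42.0
tcp_pos: [0.5608, -0.0161, 0.2319]
force: [-2.6, 0.1, -0.8]
gripper_force: 42.1
```

```bash
python3 -m inch '[{"dx":0,"dy":0,"dz":0.2,"wx":0,"wy":0,"wz":0},{"dx":0,"dy":0,"dz":0,"wx":0,"wy":0,"wz":0},{"dx":0,"dy":0,"dz":0,"wx":0,"wy":0,"wz":0}]' | egrep 'tcp|force:'
python3 -m inch '[{"dx":0,"dy":0,"dz":0,"wx":0,"wy":0,"wz":0},{"dx":0,"dy":0,"dz":0,"wx":0,"wy":0,"wz":0},{"dx":0,"dy":0,"dz":0,"wx":0,"wy":0,"wz":0}]' 0.72 20| egrep 'tcp|force:|gap'
python3 -m inch '[{"dx":0,"dy":0,"dz":-2,"wx":0,"wy":0,"wz":0},{"dx":0,"dy":0,"dz":-4,"wx":0,"wy":0,"wz":0},{"dx":0,"dy":0,"dz":-4,"wx":0,"wy":0,"wz":0},{"dx":0,"dy":0,"dz":-3,"wx":0,"wy":0,"wz":0},{"dx":0,"dy":0,"dz":0,"wx":0,"wy":0,"wz":0},{"dx":0,"dy":0,"dz":0,"wx":0,"wy":0,"wz":0}]'  0.8| egrep 'tcp|force:'
python3 - <<'E'
from h import *
p,r=tool();c=cam('wrist');im=eyes.snapshot('wrist');np.save('pics/w14.npy',im); np.savez('pics/w14c.npz',*c)
for k in caps(im,c,.208): print(k)
print(np.round(sense()['q'],2))
ct=cam('top'); im=eyes.snapshot('top'); np.save('pics/top14.npy',im)
for k in caps(im,ct,.1): print('top',k)
E
```

```text
tcp_pos: [0.5608, -0.0161, 0.2316]
force: [-5.3, 0.7, 9.9]
gripper_force: 43.1
tcp_pos: [0.5614, -0.0162, 0.2299]
force: [-0.4, 0.1, -0.1]
finger_gap: 0.724
gripper_force: 0.0
tcp_pos: [0.5603, -0.016, 0.3588]
force: [-0.8, -0.1, 0.2]
gripper_force: 0.0
(array([ 0.5546, -0.1235]), 38.7, array([ 0.5543, -0.1235]))
(array([ 0.5536, -0.0133]), 44.6, array([ 0.5533, -0.0127]))
(array([0.4843, 0.1143]), 30.9, array([0.4841, 0.1153]))
[-0.23  0.38  1.53  0.    1.24 -0.24]
```

```bash
python3 -m inch '[{"dx":3.22,"dy":-2.22,"dz":0,"wx":0,"wy":0,"wz":0},{"dx":3.22,"dy":-2.22,"dz":0,"wx":0,"wy":0,"wz":0},{"dx":3.22,"dy":-2.22,"dz":0,"wx":0,"wy":0,"wz":0},{"dx":3.22,"dy":-2.22,"dz":3,"wx":0,"wy":0,"wz":0},{"dx":3.22,"dy":-2.22,"dz":4,"wx":0,"wy":0,"wz":0},{"dx":0,"dy":0,"dz":3,"wx":0,"wy":0,"wz":0},{"dx":0,"dy":0,"dz":0,"wx":0,"wy":0,"wz":0},{"dx":0,"dy":0,"dz":0,"wx":0,"wy":0,"wz":0}]' | egrep 'tcp|rot|force:'
python3 - <<'E'
from h import *
p,r=tool();c=cam('wrist');im=eyes.snapshot('wrist');np.save('pics/w15.npy',im); np.savez('pics/w15c.npz',*c)
print(p)
for k in caps(im,c,.1): print(k)
E
```

```text
tcp_pos: [0.4492, 0.1437, 0.2602]
tool_rot: [0.704, 0.71, 0.0, 0.0]
force: [0.4, 1.3, -0.0]
gripper_force: 0.0
[0.44918066 0.14367743 0.26018447]
(array([0.4478, 0.1448]), 45.4, array([0.4478, 0.145 ]))
```

```bash
python3 -m inch '[{"dx":0,"dy":-0.1,"dz":3.5,"wx":0,"wy":0,"wz":0},{"dx":0,"dy":0,"dz":3.5,"wx":0,"wy":0,"wz":0},{"dx":0,"dy":0,"dz":3.5,"wx":0,"wy":0,"wz":0},{"dx":0,"dy":0,"dz":3.2,"wx":0,"wy":0,"wz":0},{"dx":0,"dy":0,"dz":0,"wx":0,"wy":0,"wz":0},{"dx":0,"dy":0,"dz":0,"wx":0,"wy":0,"wz":0}]' |egrep 'tcp|force:'
python3 -m inch '[{"dx":0,"dy":0,"dz":0,"wx":0,"wy":0,"wz":0},{"dx":0,"dy":0,"dz":0,"wx":0,"wy":0,"wz":0},{"dx":0,"dy":0,"dz":0,"wx":0,"wy":0,"wz":0},{"dx":0,"dy":0,"dz":0,"wx":0,"wy":0,"wz":0},{"dx":0,"dy":0,"dz":0,"wx":0,"wy":0,"wz":0},{"dx":0,"dy":0,"dz":0,"wx":0,"wy":0,"wz":0}]' 0 40 |egrep 'tcp|force:|gap'
```

```text
tcp_pos: [0.4486, 0.1437, 0.1241]
force: [0.2, -0.2, -0.3]
gripper_force: 0.0
tcp_pos: [0.4485, 0.144, 0.1248]
force: [0.2, 0.4, 6.1]
finger_gap: 0.573
gripper_force: 40.1
```

It's askew by about 10° (gap 0.573), so I'll try the grip turned +10°.

```bash
python3 -m inch '[{"dx":0,"dy":0,"dz":0,"wx":0,"wy":0,"wz":0},{"dx":0,"dy":0,"dz":0,"wx":0,"wy":0,"wz":0},{"dx":0,"dy":0,"dz":0,"wx":0,"wy":0,"wz":5},{"dx":0,"dy":0,"dz":0,"wx":0,"wy":0,"wz":5},{"dx":0,"dy":0,"dz":0,"wx":0,"wy":0,"wz":0}]' 0.75 |egrep 'tcp|force:|gap'
python3 -m inch '[{"dx":0,"dy":0,"dz":0,"wx":0,"wy":0,"wz":0},{"dx":0,"dy":0,"dz":0,"wx":0,"wy":0,"wz":0},{"dx":0,"dy":0,"dz":0,"wx":0,"wy":0,"wz":0},{"dx":0,"dy":0,"dz":0,"wx":0,"wy":0,"wz":0},{"dx":0,"dy":0,"dz":0,"wx":0,"wy":0,"wz":0}]' 0 40 |egrep 'tcp|force:|gap'
```

```text
tcp_pos: [0.4474, 0.1439, 0.1229]
force: [0.3, -0.2, 0.5]
finger_gap: 0.749
gripper_force: 0.0
tcp_pos: [0.4477, 0.1438, 0.1232]
force: [-0.6, -0.2, 5.8]
finger_gap: 0.552
gripper_force: 40.7
```

It got smaller, so I'll turn another +9°.

```bash
python3 -m inch '[{"dx":0,"dy":0,"dz":0,"wx":0,"wy":0,"wz":0},{"dx":0,"dy":0,"dz":0,"wx":0,"wy":0,"wz":0},{"dx":0,"dy":0,"dz":0,"wx":0,"wy":0,"wz":5},{"dx":0,"dy":0,"dz":0,"wx":0,"wy":0,"wz":4},{"dx":0,"dy":0,"dz":0,"wx":0,"wy":0,"wz":0}]' 0.75 |egrep 'tcp|force:|gap'
python3 -m inch '[{"dx":0,"dy":0,"dz":0,"wx":0,"wy":0,"wz":0},{"dx":0,"dy":0,"dz":0,"wx":0,"wy":0,"wz":0},{"dx":0,"dy":0,"dz":0,"wx":0,"wy":0,"wz":0},{"dx":0,"dy":0,"dz":0,"wx":0,"wy":0,"wz":0},{"dx":0,"dy":0,"dz":0,"wx":0,"wy":0,"wz":0}]' 0 40 |egrep 'tcp|force:|gap'
```

```text
tcp_pos: [0.4472, 0.1439, 0.1227]
force: [-0.4, 0.0, -0.1]
finger_gap: 0.752
gripper_force: 0.0
tcp_pos: [0.4475, 0.1438, 0.1231]
force: [0.1, -0.5, 5.4]
finger_gap: 0.533
gripper_force: 40.5
```

```bash
python3 -m inch '[{"dx":0,"dy":0,"dz":0,"wx":0,"wy":0,"wz":0},{"dx":0,"dy":0,"dz":0,"wx":0,"wy":0,"wz":0},{"dx":0,"dy":0,"dz":0,"wx":0,"wy":0,"wz":5},{"dx":0,"dy":0,"dz":0,"wx":0,"wy":0,"wz":5},{"dx":0,"dy":0,"dz":0,"wx":0,"wy":0,"wz":0}]' 0.75 |egrep 'tcp|force:|gap'
python3 -m inch '[{"dx":0,"dy":0,"dz":0,"wx":0,"wy":0,"wz":0},{"dx":0,"dy":0,"dz":0,"wx":0,"wy":0,"wz":0},{"dx":0,"dy":0,"dz":0,"wx":0,"wy":0,"wz":0},{"dx":0,"dy":0,"dz":0,"wx":0,"wy":0,"wz":0},{"dx":0,"dy":0,"dz":0,"wx":0,"wy":0,"wz":0}]' 0 40 |egrep 'tcp|force:|gap'
```

```text
tcp_pos: [0.4472, 0.1439, 0.1227]
force: [-0.6, 0.4, -0.6]
finger_gap: 0.754
gripper_force: 0.0
tcp_pos: [0.4477, 0.1438, 0.123]
force: [1.0, -1.3, 1.3]
finger_gap: 0.508
gripper_force: 40.3
```

Aligned (0.508). I'll lift, turn back 29° and carry it to the inner-left cell (y = −0.0705).

```bash
python3 -m inch '[{"dx":0,"dy":0,"dz":-2,"wx":0,"wy":0,"wz":0},{"dx":0,"dy":0,"dz":-4,"wx":0,"wy":0,"wz":0},{"dx":0,"dy":0,"dz":-5,"wx":0,"wy":0,"wz":0},{"dx":0,"dy":0,"dz":-5,"wx":0,"wy":0,"wz":0},{"dx":0,"dy":0,"dz":-5,"wx":0,"wy":0,"wz":0},{"dx":0,"dy":0,"dz":-3,"wx":0,"wy":0,"wz":0},{"dx":0,"dy":0,"dz":0,"wx":0,"wy":0,"wz":-9},{"dx":0,"dy":0,"dz":0,"wx":0,"wy":0,"wz":-10},{"dx":0,"dy":0,"dz":0,"wx":0,"wy":0,"wz":-10},{"dx":0,"dy":0,"dz":0,"wx":0,"wy":0,"wz":0}]' |egrep 'tcp|force:|gap'
python3 -m inch '[{"dx":-3.6,"dy":1.83,"dz":0,"wx":0,"wy":0,"wz":0},{"dx":-3.6,"dy":1.83,"dz":0,"wx":0,"wy":0,"wz":0},{"dx":-3.6,"dy":1.83,"dz":0,"wx":0,"wy":0,"wz":0},{"dx":-3.6,"dy":1.83,"dz":0,"wx":0,"wy":0,"wz":0},{"dx":-3.6,"dy":1.83,"dz":0,"wx":0,"wy":0,"wz":0},{"dx":-3.5,"dy":1.85,"dz":0,"wx":0,"wy":0,"wz":0},{"dx":0,"dy":0,"dz":0,"wx":0,"wy":0,"wz":0},{"dx":0,"dy":0,"dz":0,"wx":0,"wy":0,"wz":0},{"dx":0,"dy":0,"dz":0,"wx":0,"wy":0,"wz":0}]'
python3 - <<'E'
from h import *
p,r=tool();c=cam('wrist');im=eyes.snapshot('wrist');np.save('pics/w16.npy',im); np.savez('pics/w16c.npz',*c)
for zz in (.208,p[2]-.023): print(zz,*caps(im,c,zz))
E
```

```text
tcp_pos: [0.4465, 0.1439, 0.3623]
force: [-0.1, 0.3, -1.2]
finger_gap: 0.505
gripper_force: 40.6
t: 47.35
tcp_pos: [0.5586, -0.069, 0.3627]
tool_rot: [0.704, 0.71, -0.0, -0.001]
force: [-1.2, -0.9, -1.1]
finger_gap: 0.509
gripper_force: 40.7
0.208 (array([ 0.5586, -0.1738]), 46.0, array([ 0.5599, -0.1688])) (array([ 0.5531, -0.0151]), 44.3, array([ 0.5533, -0.0146]))
0.3397207964724873 (array([ 0.5546, -0.0624]), 38.4, array([ 0.5556, -0.0612]))
```

```bash
python3 -m inch '[{"dx":-0.15,"dy":0.1,"dz":3,"wx":0,"wy":0,"wz":0},{"dx":0,"dy":0,"dz":3,"wx":0,"wy":0,"wz":0},{"dx":0,"dy":0,"dz":1.5,"wx":0,"wy":0,"wz":0},{"dx":0,"dy":0,"dz":1.5,"wx":0,"wy":0,"wz":0},{"dx":0,"dy":0,"dz":0,"wx":0,"wy":0,"wz":0},{"dx":0,"dy":0,"dz":0,"wx":0,"wy":0,"wz":0}]' | egrep 'tcp|force:'
python3 -m inch '[{"dx":0,"dy":0,"dz":1,"wx":0,"wy":0,"wz":0},{"dx":0,"dy":0,"dz":1,"wx":0,"wy":0,"wz":0},{"dx":0,"dy":0,"dz":0,"wx":0,"wy":0,"wz":0},{"dx":0,"dy":0,"dz":0,"wx":0,"wy":0,"wz":0}]' | egrep 'tcp|force:'
python3 -m inch '[{"dx":0,"dy":0,"dz":0.8,"wx":0,"wy":0,"wz":0},{"dx":0,"dy":0,"dz":0.8,"wx":0,"wy":0,"wz":0},{"dx":0,"dy":0,"dz":0.3,"wx":0,"wy":0,"wz":0},{"dx":0,"dy":0,"dz":0,"wx":0,"wy":0,"wz":0},{"dx":0,"dy":0,"dz":0,"wx":0,"wy":0,"wz":0}]' | egrep 'tcp|force:'
```

```text
tcp_pos: [0.5609, -0.0717, 0.2736]
force: [0.0, -0.0, -0.9]
gripper_force: 40.6
tcp_pos: [0.5604, -0.0717, 0.2528]
force: [0.4, 0.2, -1.4]
gripper_force: 40.6
tcp_pos: [0.5605, -0.0717, 0.234]
force: [0.2, -0.0, -1.4]
gripper_force: 40.6
```

```bash
python3 -m inch '[{"dx":0,"dy":0,"dz":0.35,"wx":0,"wy":0,"wz":0},{"dx":0,"dy":0,"dz":0,"wx":0,"wy":0,"wz":0},{"dx":0,"dy":0,"dz":0,"wx":0,"wy":0,"wz":0}]' | egrep 'tcp|force:'
python3 -m inch '[{"dx":0,"dy":0,"dz":0,"wx":0,"wy":0,"wz":0},{"dx":0,"dy":0,"dz":0,"wx":0,"wy":0,"wz":0},{"dx":0,"dy":0,"dz":0,"wx":0,"wy":0,"wz":0}]' 0.7 20| egrep 'tcp|force:|gap'
python3 -m inch '[{"dx":0,"dy":0,"dz":-2,"wx":0,"wy":0,"wz":0},{"dx":0,"dy":0,"dz":-4,"wx":0,"wy":0,"wz":0},{"dx":0,"dy":0,"dz":-4,"wx":0,"wy":0,"wz":0},{"dx":0,"dy":-3,"dz":-3,"wx":0,"wy":0,"wz":0},{"dx":0,"dy":-4,"dz":0,"wx":0,"wy":0,"wz":0},{"dx":0,"dy":0,"dz":0,"wx":0,"wy":0,"wz":0},{"dx":0,"dy":0,"dz":0,"wx":0,"wy":0,"wz":0}]'  0.8| egrep 'tcp|force:'
python3 - <<'E'
from h import *
p,r=tool();c=cam('wrist');im=eyes.snapshot('wrist')
for zz in (.208,): print(*caps(im,c,zz),sep='\n')
E
```

```text
tcp_pos: [0.5604, -0.0717, 0.2304]
force: [0.0, 0.2, -1.2]
gripper_force: 40.6
tcp_pos: [0.5605, -0.0717, 0.2306]
force: [0.6, 0.4, 0.8]
finger_gap: 0.699
gripper_force: 0.0
tcp_pos: [0.4909, -0.0724, 0.3607]
force: [-0.4, -0.2, -0.3]
gripper_force: 0.0
(array([ 0.5519, -0.1846]), 43.5, array([ 0.5485, -0.1837]))
(array([ 0.5516, -0.0692]), 47.2, array([ 0.5525, -0.0681]))
(array([ 0.5512, -0.0155]), 45.5, array([ 0.5521, -0.0148]))
```

All four jars are in. Next, the dipper: I'll turn back to φ=0, look at the rail, then at the dipper, and put both in one picture.

```bash
python3 -m inch '[{"dx":0,"dy":0,"dz":-0.2,"wx":0,"wy":0,"wz":9},{"dx":0,"dy":0,"dz":0,"wx":0,"wy":0,"wz":9},{"dx":0,"dy":0,"dz":0,"wx":0,"wy":0,"wz":9},{"dx":0,"dy":0,"dz":0,"wx":0,"wy":0,"wz":9},{"dx":0,"dy":0,"dz":0,"wx":0,"wy":0,"wz":9},{"dx":0,"dy":0,"dz":0,"wx":0,"wy":0,"wz":9},{"dx":0,"dy":0,"dz":0,"wx":0,"wy":0,"wz":9},{"dx":0,"dy":0,"dz":0,"wx":0,"wy":0,"wz":9},{"dx":0,"dy":0,"dz":0,"wx":0,"wy":0,"wz":9},{"dx":0,"dy":0,"dz":0,"wx":0,"wy":0,"wz":9.5}]' 1 >/dev/null
python3 -m inch '[{"dx":0.2,"dy":-4,"dz":-0.4,"wx":0,"wy":0,"wz":0},{"dx":0.2,"dy":-4,"dz":-0.4,"wx":0,"wy":0,"wz":0},{"dx":0.2,"dy":-4,"dz":-0.4,"wx":0,"wy":0,"wz":0},{"dx":0.2,"dy":-4,"dz":-0.4,"wx":0,"wy":0,"wz":0},{"dx":0.2,"dy":-4.5,"dz":-0.4,"wx":0,"wy":0,"wz":0},{"dx":0,"dy":0,"dz":0,"wx":0,"wy":0,"wz":0},{"dx":0,"dy":0,"dz":0,"wx":0,"wy":0,"wz":0}]' | egrep 'tcp|rot'
python3 - <<'E'
from h import *
c=cam('wrist');im=eyes.snapshot('wrist');np.save('pics/w17.npy',im); np.savez('pics/w17c.npz',*c)
E
python3 -m inch '[{"dx":-2,"dy":-4.2,"dz":1,"wx":0,"wy":0,"wz":0},{"dx":-2,"dy":-4.2,"dz":1,"wx":0,"wy":0,"wz":0},{"dx":-2,"dy":-4.2,"dz":1,"wx":0,"wy":0,"wz":0},{"dx":-2,"dy":-4.2,"dz":1,"wx":0,"wy":0,"wz":0},{"dx":0,"dy":0,"dz":0,"wx":0,"wy":0,"wz":0},{"dx":0,"dy":0,"dz":0,"wx":0,"wy":0,"wz":0}]' | egrep 'tcp|rot'
python3 - <<'E'
from h import *
c=cam('wrist');im=eyes.snapshot('wrist');np.save('pics/w18.npy',im); np.savez('pics/w18c.npz',*c)
a=np.load('pics/w17.npy')
def wood(im,c,z):
  h=cv2.cvtColor(im,cv2.COLOR_RGB2HSV); m=cv2.inRange(h,(12,60,130),(28,180,255))
  n,l,s,ce=cv2.connectedComponentsWithStats(m)
  for i in range(1,n):
    if 60<s[i,4]<2000: print(s[i],ce[i].round(1),onz(c,ce[i],z).round(4))
z=np.load('pics/w17c.npz'); ca=[z[k] for k in z.files]
print('rail view');wood(a,ca,.212); print('dipper view');wood(im,c,.172)
A=cv2.resize(a[0:180,100:500],(800,360),interpolation=cv2.INTER_CUBIC); 
cv2.imwrite('pics/t.png',A); # not viewed
B=cv2.resize(im[60:240,56:456],(533,240),interpolation=cv2.INTER_CUBIC)
C=np.zeros((600,800,3),np.uint8); C[:360]=A; C[360:,:533]=B
cv2.imwrite('pics/comp.png',C[:,:,::-1])
E
```

```text
tcp_pos: [0.5009, 0.1328, 0.3819]
tool_rot: [1.0, 0.001, -0.0, 0.0]
tcp_pos: [0.421, 0.2998, 0.3424]
tool_rot: [1.0, -0.0, 0.0, 0.0]
rail view
[142  17  28  46 639] [157.6  41.4] [0.614  0.2057 0.212 ]
[320  27  15  35 440] [327.1  44.2] [0.6123 0.0811 0.212 ]
[403  97  33  21 134] [417.1 105.9] [0.5689 0.0078 0.212 ]
[ 478   99   34   55 1447] [496.8 127.7] [ 0.5528 -0.0601  0.212 ]
[477 158  26  16  98] [492.4 163.1] [ 0.5239 -0.0628  0.212 ]
[338 177  20   9  92] [347.9 180.8] [0.5084 0.057  0.212 ]
[374 192  18  40 190] [382.6 207.8] [0.4846 0.025  0.212 ]
[ 63 221  19  23 213] [ 71.7 232.6] [0.461  0.2955 0.212 ]
[   0  276   99   48 1880] [ 35.  288.7] [0.403  0.3415 0.212 ]
[ 402  276  110   15 1266] [460.6 282.5] [ 0.4103 -0.0585  0.212 ]
[ 39 291  47  13 345] [ 66.2 295.2] [0.3963 0.3126 0.212 ]
[428 291  33  13 284] [444.1 295.9] [ 0.3958 -0.0454  0.212 ]
[462 291  50  25 559] [496.4 299. ] [ 0.3914 -0.098   0.212 ]
[409 363  44  21 534] [432.2 372.9] [ 0.3011 -0.0514  0.212 ]
dipper view
[234  12  28  13 124] [248.4  17.3] [0.5504 0.3058 0.172 ]
[ 148  143   90   45 1013] 
[... 814 characters left out ...]
   5  88] [133.9 248. ] [0.3667 0.4092 0.172 ]
[167 246  27   5  93] [179.3 248.1] [0.3667 0.3685 0.172 ]
[196 246  88   5 356] [240.2 247.8] [0.3671 0.3143 0.172 ]
[301 265  17  46 418] [307.1 294.8] [0.3182 0.2525 0.172 ]
[497 281  15  26 294] [505.6 294.9] [0.3154 0.0607 0.172 ]
[ 63 283  44  20 458] [ 77.8 290.1] [0.3225 0.4679 0.172 ]
[444 282  58  23 757] [476.3 289. ] [0.3227 0.0916 0.172 ]
[  0 300   6  24  81] [  1.5 313. ] [0.2951 0.5494 0.172 ]
[152 312  16  24 202] [160.9 320.2] [0.2894 0.3923 0.172 ]
[ 168  312   65   27 1421] [197.5 323.6] [0.2856 0.357  0.172 ]
[300 312  26  30 502] [312.1 324.8] [0.284  0.2458 0.172 ]
[ 76 357  12  12  72] [ 80.8 361.6] [0.2366 0.4805 0.172 ]
```

View pics/comp.png

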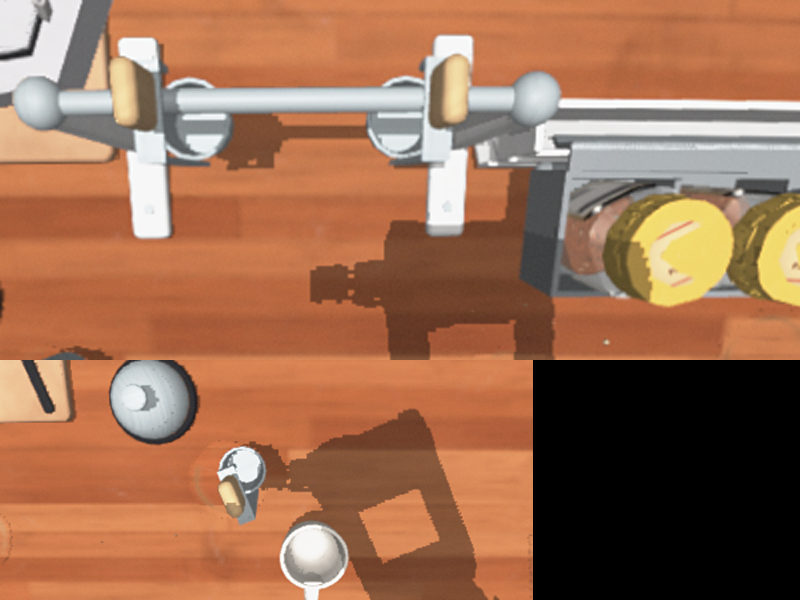

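The top part shows the hanging grips at (122,90) and (455,90) with the gap between, and the rail at y≈98. The lower part shows the dipper grip at (231,495), cup at (242,468), bell knob at (137,397) and mug at (313,555). I'll measure the grip's top face numerically.

```bash
python3 - <<'E'
from h import *
z=np.load('pics/w18c.npz'); c=[z[k] for k in z.files]; im=np.load('pics/w18.npy')
h=cv2.cvtColor(im,cv2.COLOR_RGB2HSV)[140:184:1,212:252]
for row in h[:, ::1]:
  print(''.join('S' if s<70 and v>110 else 's' if s<70 else 'W' if (hh>14 and v>180) else 'w' if hh>14 else '.' for hh,s,v in row))
z=np.load('pics/w17c.npz'); a=[z[k] for k in z.files]
g=lambda x,y,zz:onz(a,(100+x/2,y/2),zz).round(4)
print('rail axis L,R',g(200,97,.18),g(400,96,.18),'gripL',g(122,90,.217),g(122,58,.217),'gripR',g(455,86,.217),g(455,56,.217))
print('ball',g(38,102,.175),g(535,98,.175))
b=lambda x,y,zz:onz(c,(56+x/1.3325,60+(y-360)/1.3325),zz).round(4)
print('bell',b(135,397,.067),'cup top',b(242,468,.04),'mug',b(313,555,.054))
E
```

```text
.........SSsssSSSSSSSSSSSSSSSSSSSSSSSSSS
........SSSSSSSSSSSSSSSSSSSSSSSSSSSSSSSS
........SSSSSSSSSSSSSSSSSSSSSSSSSSSSSSSS
........SSSSSSSSSSSSSSSSSSSSSSSSSSSSSSSs
.......SSSSSSSSSSSSSSSSSSSSSSSSSSSSSSSSs
.......SSSSSSSSSSSSSSSSSSSSSSSSSSSSSSSSs
........SSSSSSSSSSSSSSSSSSSSSSSSSSSSSSss
........SSSSSSSwwwwSSSSSSSSSSSSSSSSSSSss
........SSSSSwwwwwwwSSSSSSSSSSSSSSSSSsss
.........SSSwwwwwwwwwSSSSSSSSSSSSSSSssss
.........SS.wwwwwwwwwwSSSSSSSSSSSSSssssS
..........wwwwwwwwwwwwSSSSSSSSSSSSsssssS
.........wwWWWWWWwwwwwSSSsssSSSsssssssSS
.........WWWWWWWWWwwwwwSSSsssssssssssSSS
........WWWWWWWWWWwwwwwSSSsssssSsssssSSS
........WWWWWWWWWWWwwwwwSSSssssssssSSSS.
........WWWWWWWWWWWwwwwwSSSsssssssSSSS..
........WWWWWWWWWWWWwwwwwSSsSSSSSSSSss..
........WWWWWSWWWWWWwwwwwSSSSSSSSSSsss..
.........WWWWWWWWWWWWwwwwSSSSSSSSsssss..
.........WWWWWWWWWWWWwwwwSSSSSSssssssS..
..........WWWWWWWWWWWwwwwwSSSssssssssS..
..........WWWWWWWWWWWWwwwwwSSssssssssS..
..........WWWWWWSWWWWWwwwwwSSSsssssss...
...........WWWWSSSWWWWWwwwwSSSsssssss...
...........WWWWSSSSWWWWwwwwwSSSssssss...
............WWWWWWWWWWWwwwwwSSSsss
[... 304 characters left out ...]
.....wwwwwwwwwwwSSSSSSSSss....
................wwwwwwwwwSSSSSSSSSSs....
.................wwwwwwwSSSSSSSSSSSS....
....................wwSSSSSSSSSSSSSS....
......................SSSSSSSSSSSSSS....
......................SSSSSSSSSSSSS.....
.......................SSSSSSSSSS.......
.......................SSSSSSS..........
.......................SSSS.............
........................S...............
rail axis L,R [0.614  0.1801 0.18  ] [0.6145 0.0967 0.18  ] gripL [0.6108 0.2019 0.217 ] [0.6213 0.201  0.217 ] gripR [0.6122 0.0819 0.217 ] [0.6221 0.0825 0.217 ]
ball [0.6132 0.2505 0.175 ] [0.615  0.0382 0.175 ]
bell [0.5064 0.4083 0.067 ] cup top [0.4446 0.3229 0.04  ] mug [0.3642 0.2562 0.054 ]
```

```bash
python3 - <<'E'
from h import *
z=np.load('pics/w18c.npz'); c=[z[k] for k in z.files]
q=lambda x,y:onz(c,(x,y),.172)
print('centre',q(229,164),'ends',q(212+13.5,151.5),q(212+20.5,176))
a,b=q(212+8,156),q(212+16,175); d=a-b; print('edge yaw',np.degrees(np.arctan2(d[1],d[0])))
a,b=q(212+18,155),q(212+23,167); d=a-b; print('edge2 yaw',np.degrees(np.arctan2(d[1],d[0])))
a=onz(c,(212+25,157),.13);print(a, 'width',np.linalg.norm(q(223,164)-q(234,164)))
d=cam('top');
for p in [q(229,164)]: print('top px',proj(d,p))
im=np.load('pics/top0.npy'); t=lambda x,y,zz:onz(d,(110+x/3.2,125+y/3.2),zz)
E
```

```text
centre [0.44265142 0.3222996  0.172     ] ends [0.45290219 0.32486355 0.172     ] [0.43258454 0.31966787 0.172     ]
edge yaw 20.98336047027276
edge2 yaw 21.244386827022065
[0.44086985 0.31833583 0.13      ] width 0.008972884395349389
top px [130.38635655 194.67082677]
```

```bash
python3 -m inch '[{"dx":1.1,"dy":-1.12,"dz":1,"wx":0,"wy":0,"wz":0},{"dx":1.07,"dy":-1.13,"dz":1,"wx":0,"wy":0,"wz":0},{"dx":0,"dy":0,"dz":1,"wx":0,"wy":0,"wz":-10},{"dx":0,"dy":0,"dz":1,"wx":0,"wy":0,"wz":-10},{"dx":0,"dy":0,"dz":0,"wx":0,"wy":0,"wz":0},{"dx":0,"dy":0,"dz":0,"wx":0,"wy":0,"wz":0}]' 0.6| egrep 'tcp|rot'
python3 - <<'E'
from h import *
p,r=tool();print(p,r.as_euler('zyx',degrees=True)[0])
c=cam('wrist');im=eyes.snapshot('wrist')
u=proj(c,(.4427,.3223,.172)).astype(int); print(u)
h=cv2.cvtColor(im,cv2.COLOR_RGB2HSV)[u[1]-30:u[1]+34:2,u[0]-30:u[0]+30:2]
for row in h:
  print(''.join('S' if s<70 and v>110 else 's' if s<70 else 'W' if (hh>14 and v>180) else 'w' if hh>14 else '.' for hh,s,v in row))
E
```

```text
tcp_pos: [0.4426, 0.3234, 0.3022]
tool_rot: [0.985, 0.172, 0.0, -0.0]
[0.44259163 0.32344279 0.30223836] -19.861691060141634
[258 205]
......SSsssSSSSSSSSsssSS......
.......SSssSSSSSSSSsssS.......
........SSsSSSSSSSSssS........
.........SSSSSwwwSSSS.........
...........SSwwwwwSS..........
............SwwwwwS...........
............wwwwwwS...........
............wwwwwwS...........
............wwwwwwS...........
............wwwwwww...........
............wwwwwww...........
............wwwWWww...........
............wwwWWww...........
............wwwWWww...........
............wwwWwww...........
............wwwWWWw...........
............wwwWWWw...........
............wwWWWWw...........
............wwWWWww...........
.............wwWWww...........
.............wwWWww...........
............SwwWWww...........
............SSwwwwS..........S
............SS...........SSSSS
.......................SSSSSSS
......................SSSSSSSS
.....................SSSSSSSSS
....................SSSSSSSSSS
...................SSSSSSSSSSS
...................SSSSSSSSSSS
...................SSSSSSSSSSS
..................SSSSSSSSSSSS
```

The grip is upright in view and centred on the predicted pixel. I'll descend, grip and lift.

```bash
python3 -m inch '[{"dx":0,"dy":0.1,"dz":3,"wx":0,"wy":0,"wz":0},{"dx":0,"dy":0,"dz":3,"wx":0,"wy":0,"wz":0},{"dx":0,"dy":0,"dz":2.6,"wx":0,"wy":0,"wz":0},{"dx":0,"dy":0,"dz":0,"wx":0,"wy":0,"wz":0},{"dx":0,"dy":0,"dz":0,"wx":0,"wy":0,"wz":0}]' | egrep 'tcp|force:'
python3 -m inch '[{"dx":0,"dy":0,"dz":0,"wx":0,"wy":0,"wz":0},{"dx":0,"dy":0,"dz":0,"wx":0,"wy":0,"wz":0},{"dx":0,"dy":0,"dz":0,"wx":0,"wy":0,"wz":0},{"dx":0,"dy":0,"dz":0,"wx":0,"wy":0,"wz":0},{"dx":0,"dy":0,"dz":0,"wx":0,"wy":0,"wz":0},{"dx":0,"dy":0,"dz":0,"wx":0,"wy":0,"wz":0},{"dx":0,"dy":0,"dz":0,"wx":0,"wy":0,"wz":0}]' 0 40| egrep 'tcp|force:|gap'
python3 -m inch '[{"dx":0,"dy":0,"dz":-1,"wx":0,"wy":0,"wz":0},{"dx":0,"dy":0,"dz":-2,"wx":0,"wy":0,"wz":0},{"dx":0,"dy":0,"dz":-3,"wx":0,"wy":0,"wz":0},{"dx":0,"dy":0,"dz":-2,"wx":0,"wy":0,"wz":0},{"dx":0,"dy":0,"dz":-2,"wx":0,"wy":0,"wz":9.7},{"dx":0,"dy":0,"dz":0,"wx":0,"wy":0,"wz":9.7},{"dx":0,"dy":0,"dz":0,"wx":0,"wy":0,"wz":0},{"dx":0,"dy":0,"dz":0,"wx":0,"wy":0,"wz":0}]' | egrep 'tcp|force:|gap|rot'
python3 - <<'E'
from h import *
p,r=tool();c=cam('wrist');im=eyes.snapshot('wrist');np.save('pics/w20.npy',im); np.savez('pics/w20c.npz',*c)
u=proj(c,p-np.array([0,0,.044])).astype(int); print(p,u)
h=cv2.cvtColor(im,cv2.COLOR_RGB2HSV)[u[1]-130:u[1]+60:4,u[0]-80:u[0]+80:3]
for row in h:
  print(''.join('S' if s<70 and v>110 else 's' if s<70 else 'W' if (hh>14 and v>180) else 'w' if hh>14 else '.' for hh,s,v in row))
E
```

```text
tcp_pos: [0.4431, 0.3226, 0.2174]
force: [-0.1, 0.2, 0.0]
gripper_force: 0.0
tcp_pos: [0.4428, 0.3225, 0.2174]
force: [-0.8, -0.3, 6.2]
finger_gap: 0.106
gripper_force: 39.8
tcp_pos: [0.442, 0.3221, 0.3161]
tool_rot: [1.0, 0.007, -0.001, 0.0]
force: [-0.3, -0.0, -0.7]
finger_gap: 0.107
gripper_force: 39.0
[0.44196703 0.32212943 0.31610296] [257 270]
......................................................
......................................................
......................................................
......................................................
......................................................
........................ssssss........................
......................sSSSSSSSSs......................
.....................SSSSSSSSSSSS.....................
....................SSSSSSSSSSSSSS....................
...................SSSSSSSSSSSSSSSS...................
...................SSSSSSSSSSSSSSsS...................
...................SSSSSSSSSSSSSSsS...................
...................SSSSSSSSSSSSSsss...................
...................SSSSSSSSSSSSSS
[... 1191 characters left out ...]
ssssssssswwWWWWWwsssssssssssssssssssssss
sssssssssssssssssssssssswwWWWWwsssssssssssssssssssssss
sssssssssssssssssssssss.wwWWWw.sssssssssssssssssssssss
sssssssssssssssssssssss.SS..SS.sssssssssssssssssssssss
sssssssssssssssssssssss.SSSSSS.sssssssssssssssssssssss
sssssssssssssssssssssss.SSSSSSSsssssssssssssssssssssss
sssssssssssssssssssssss.SSSSSSSsssssssssssssssssssssss
sssssssssssssssssssssss.SSSSSSSsssssssssssssssssssssss
ssssssssssssssssssssssSSSWWSSSSS.sssssssssssssssssssss
sssssssssssssssssssss.SSSSWWWWSSSsssssssssssssssssssss
sssssssssssssssssssss.SSSSSSSSSSSsssssssssssssssssssss
sssssssssssssssssssss.SSSSSSSSSSSsssssssssssssssssssss
sssssssssssssssssssss.SSSSSSSSSSSsssssssssssssssssssss
```

```bash
python3 - <<'E'
from h import *
z=np.load('pics/w20c.npz'); c=[z[k] for k in z.files]
zt=.3161-.2174+.172
for y in (224,250,290,312): print(y,onz(c,(258,y),zt).round(4))
print('cup rim', [onz(c,(257,y),.0987+.04).round(4) for y in (160,200,)])
for x in (-.012,.012): print(proj(c,(.442+x,.3221,zt)),proj(c,(.442+x,.3221,zt-.03)))
E
```

```text
224 [0.4634 0.3221 0.2707]
250 [0.4513 0.3219 0.2707]
290 [0.4313 0.3216 0.2707]
312 [0.4194 0.3214 0.2707]
cup rim [array([0.4653, 0.3221, 0.1387]), array([0.4301, 0.3216, 0.1387])]
[256.80618741 292.44856327] [256.66713499 259.12179521]
[257.59822492 244.36454785] [257.3090118  218.19538678]
```

The dipper is held straight. Before reaching over the rail I'll check the shelf's position by triangulating the book on it.

```bash
python3 - <<'E'
from h import *
ct,cs=cam('top'),cam('scene')
def tri(a,b):
    o1,d1=ray(ct,(a[0]*.64,a[1]*.64)); o2,d2=ray(cs,(b[0]*.64,b[1]*.64))
    M=np.c_[d1,-d2]; s=np.linalg.lstsq(M,o2-o1,rcond=None)[0]; p,q=o1+d1*s[0],o2+d2*s[1]; return ((p+q)/2).round(3),np.linalg.norm(p-q).round(4)
print('book',tri((535,149),(558,250)),'bell?',tri((191,283),(311,232)))
p=tri((535,149),(558,250))[0]
for z in(.3,.4,p[2]-.02,p[2]-.05): print(z,'edge x',onz(ct,(340*.64,157*.64),z).round(3))
c=cam('wrist'); print('cam off',(-c[2].T@c[3]-tool()[0]).round(3))
E
```

```text
book (array([ 0.714, -0.365,  0.387]), np.float64(0.0036)) bell? (array([0.506, 0.4  , 0.032]), np.float64(0.0017))
0.3 edge x [0.729 0.012 0.3  ]
0.4 edge x [0.695 0.002 0.4  ]
0.367 edge x [0.706 0.006 0.367]
0.337 edge x [0.716 0.008 0.337]
cam off [0.071 0.001 0.072]
```

The shelf edge is at x≈0.70, z≈0.35–0.38, and the wrist camera on +x would come close to it. I'll set the dipper down where it stood and regrip it half a turn round, so the camera faces the robot.

```bash
python3 -m inch '[{"dx":0,"dy":0,"dz":3,"wx":0,"wy":0,"wz":0},{"dx":0,"dy":0,"dz":3,"wx":0,"wy":0,"wz":0},{"dx":0,"dy":0,"dz":2.5,"wx":0,"wy":0,"wz":0},{"dx":0,"dy":0,"dz":1,"wx":0,"wy":0,"wz":0},{"dx":0,"dy":0,"dz":0.35,"wx":0,"wy":0,"wz":0},{"dx":0,"dy":0,"dz":0,"wx":0,"wy":0,"wz":0},{"dx":0,"dy":0,"dz":0,"wx":0,"wy":0,"wz":0}]' | egrep 'tcp|force:'
python3 -m inch '[{"dx":0,"dy":0,"dz":0,"wx":0,"wy":0,"wz":0},{"dx":0,"dy":0,"dz":0,"wx":0,"wy":0,"wz":0},{"dx":0,"dy":0,"dz":0,"wx":0,"wy":0,"wz":0},{"dx":0,"dy":0,"dz":-2,"wx":0,"wy":0,"wz":0},{"dx":0,"dy":0,"dz":-4,"wx":0,"wy":0,"wz":0},{"dx":0,"dy":0,"dz":-2,"wx":0,"wy":0,"wz":0},{"dx":0,"dy":0,"dz":0,"wx":0,"wy":0,"wz":0}]' 0.5 | egrep 'tcp|force:|gap'
python3 -m inch '[{"dx":0,"dy":0,"dz":0,"wx":0,"wy":0,"wz":-10},{"dx":0,"dy":0,"dz":0,"wx":0,"wy":0,"wz":-10},{"dx":0,"dy":0,"dz":0,"wx":0,"wy":0,"wz":-10},{"dx":0,"dy":0,"dz":0,"wx":0,"wy":0,"wz":-10},{"dx":0,"dy":0,"dz":0,"wx":0,"wy":0,"wz":-10},{"dx":0,"dy":0,"dz":0,"wx":0,"wy":0,"wz":-10},{"dx":0,"dy":0,"dz":0,"wx":0,"wy":0,"wz":-10},{"dx":0,"dy":0,"dz":0,"wx":0,"wy":0,"wz":-10},{"dx":0,"dy":0,"dz":0,"wx":0,"wy":0,"wz":-10}]' >/dev/null
python3 -m inch '[{"dx":0,"dy":0,"dz":0,"wx":0,"wy":0,"wz":-10},{"dx":0,"dy":0,"dz":0,"wx":0,"wy":0,"wz":-10},{"dx":0,"dy":0,"dz":0,"wx":0,"wy":0,"wz":-10},{"dx":0,"dy":0,"dz":0,"wx":0,"wy":0,"wz":-10},{"dx":0,"dy":0,"dz":0,"wx":0,"wy":0,"wz":-10},{"dx":0,"dy":0,"dz":0,"wx":0,"wy":0,"wz":-10},{"dx":0,"dy":0,"dz":0,"wx":0,"wy":0,"wz":-10},{"dx":0,"dy":0,"dz":0,"wx":0,"wy":0,"wz":-10},{"dx":0,"dy":0,"dz":0,"wx":0,"wy":0,"wz":-10},{"dx":0,"dy":0,"dz":0,"wx":0,"wy":0,"wz":0}]' | egrep 'tcp|rot'
python3 - <<'E'
from h import *
p,r=tool();print(p,r.as_euler('zyx',degrees=True)[0],np.round(sense()['q'],2))
c=cam('wrist');im=eyes.snapshot('wrist')
u=proj(c,(.4425,.322,.172)).astype(int); print(u)
h=cv2.cvtColor(im,cv2.COLOR_RGB2HSV)[u[1]-50:u[1]+46:3,u[0]-45:u[0]+45:3]
for row in h:
  print(''.join('S' if s<70 and v>110 else 's' if s<70 else 'W' if (hh>14 and v>180) else 'w' if hh>14 else '.' for hh,s,v in row))
E
```

```text
tcp_pos: [0.4428, 0.3225, 0.2188]
force: [0.9, -0.2, -0.6]
gripper_force: 39.1
tcp_pos: [0.4431, 0.3227, 0.2996]
force: [-1.4, 0.1, -1.1]
finger_gap: 0.5
gripper_force: 0.0
tcp_pos: [0.4417, 0.322, 0.2965]
tool_rot: [-0.004, 1.0, -0.001, -0.001]
[0.44171967 0.32197498 0.29654347] 179.50394974969754 [ 0.43  0.43  1.64 -0.    1.08 -1.15]
[256 213]
..........SSSSssSsSSSS........
..........SSSSsssSSSSS........
..........sSSSSSSSSSSS........
.........SssSSSSSSSSSSS.......
..........sssSSSSSSSSS........
..........SssSSSSSSSSS........
..........SssSSSSSSSSS........
...........SsSSSSSSSS.........
............SSSwwSSS..........
..............wwwwS...........
..............wwwwS...........
..............wwww............
..............wwww...........s
..............wWWw...........s
..............WWWw..........ss
..............wWWw..........ss
..............WWWw..........ss
..............WWWw..........ss
..............WWWw..........s.
..............wWWw..........ss
..............wWWw..........ss
...............ww...........ss
.............................s
s............................s
s.............................
s.............................
s.............................
s.............................
ss............................
ss............................
ss............................
ss............................
```

Standing and aligned. Regrip and lift.

```bash
python3 -m inch '[{"dx":0,"dy":0,"dz":3,"wx":0,"wy":0,"wz":0},{"dx":0,"dy":0,"dz":3,"wx":0,"wy":0,"wz":0},{"dx":0,"dy":0,"dz":1.8,"wx":0,"wy":0,"wz":0},{"dx":0,"dy":0,"dz":0,"wx":0,"wy":0,"wz":0},{"dx":0,"dy":0,"dz":0,"wx":0,"wy":0,"wz":0}]' | egrep 'tcp|force:'
python3 -m inch '[{"dx":0,"dy":0,"dz":0,"wx":0,"wy":0,"wz":0},{"dx":0,"dy":0,"dz":0,"wx":0,"wy":0,"wz":0},{"dx":0,"dy":0,"dz":0,"wx":0,"wy":0,"wz":0},{"dx":0,"dy":0,"dz":0,"wx":0,"wy":0,"wz":0},{"dx":0,"dy":0,"dz":0,"wx":0,"wy":0,"wz":0},{"dx":0,"dy":0,"dz":0,"wx":0,"wy":0,"wz":0}]' 0 40| egrep 'tcp|force:|gap'
python3 -m inch '[{"dx":0,"dy":0,"dz":-1,"wx":0,"wy":0,"wz":0},{"dx":0,"dy":0,"dz":-2,"wx":0,"wy":0,"wz":0},{"dx":0,"dy":0,"dz":-3,"wx":0,"wy":0,"wz":0},{"dx":0,"dy":0,"dz":-2,"wx":0,"wy":0,"wz":0},{"dx":0,"dy":0,"dz":-1,"wx":0,"wy":0,"wz":0},{"dx":0,"dy":0,"dz":0,"wx":0,"wy":0,"wz":0},{"dx":0,"dy":0,"dz":0,"wx":0,"wy":0,"wz":0}]' | egrep 'tcp|force:|gap|rot'
python3 - <<'E'
from h import *
p,r=tool();print(p,r.as_euler('zyx',degrees=True))
c=cam('wrist');im=eyes.snapshot('wrist')
u=proj(c,p-np.array([0,0,.046])).astype(int); print(u)
h=cv2.cvtColor(im,cv2.COLOR_RGB2HSV)[u[1]-60:u[1]+56:4,u[0]-60:u[0]+60:4]
for row in h:
  print(''.join('S' if s<70 and v>110 else 's' if s<70 else 'W' if (hh>14 and v>180) else 'w' if hh>14 else '.' for hh,s,v in row))
for y in range(u[1]-60,u[1]+60,20): print(y,onz(c,(u[0],y),p[2]-.0454)[0].round(4))
E
```

```text
tcp_pos: [0.4426, 0.3224, 0.2203]
force: [-0.1, 0.5, -0.5]
gripper_force: 0.0
tcp_pos: [0.4428, 0.3226, 0.2208]
force: [0.3, -0.1, 6.2]
finger_gap: 0.111
gripper_force: 41.5
tcp_pos: [0.4417, 0.322, 0.309]
tool_rot: [-0.005, 1.0, -0.0, -0.001]
force: [-0.5, -0.9, -0.9]
finger_gap: 0.106
gripper_force: 40.5
[0.44174848 0.32199118 0.30898802] [ 1.79387522e+02 -1.13989563e-01  1.79948440e+02]
[255 273]
.............SSSSSS......sSSSS
.............SSSSSS......sSSSS
.............SSSSSS......sSSSS
.............SwwwwS......ssSSS
.............swwwws.......sSSS
..........SSSswwwwsSSS.....sSS
..........SSsswwwwsSSS......sS
SSSS...sssSSswwwwwsSSSsss.....
SSSSS.ssssSSswwwwwsSSSsss.....
SSSSS.sssSSSswwwww.sSSssss....
SSSSS.sssSSSswwWWwwsSSssss....
SSSSS.sssSSSswWWWwwsSSSsss....
SSSSSssssSSSswWWWwwsSSSsss....
SSSSSsssssSSswWWWwwsSSsssss...
SSSSsssssssSswWWWwssssssssss..
SSSsssssssssswWWWwsssssssssss.
SSSsssssssssswWWWwsssssssssss.
ssssssssssssswWWWwssssssssssss
sssssssssssss.WWWw.sssssssssss
sssssssssssssWWww..sssssssssss
sssssssssssssWWWWW.sssssssssss
sssssssssssssWWWWW.sssssssssss
sssssssssssssWWWWW.sssssssssss
sssssssssssssSSSSSSsssssssssss
sssssssssssssSSSSSSsssssssssss
ssssssssssssSSSSSSSSssssssssss
ssssssssssssSSSSSSSSssssssssss
ssssssssssssSSSSSSSSssssssssss
ssssssssssssSSSSSSSSssssssssss
213 0.4129
233 0.4219
253 0.4313
273 0.4411
293 0.4513
313 0.4621
```

Held. The dipper's underside is at 0.0885, so the hook tip clears the rail and the cup passes below it. I'll move to the gap (y≈0.142), then forward.

```bash
python3 -m inch '[{"dx":0,"dy":-4.55,"dz":0,"wx":0,"wy":0,"wz":0},{"dx":0,"dy":-4.55,"dz":0,"wx":0,"wy":0,"wz":0},{"dx":0,"dy":-4.55,"dz":0,"wx":0,"wy":0,"wz":0},{"dx":0,"dy":-4.55,"dz":0,"wx":0,"wy":0,"wz":0},{"dx":-3,"dy":0,"dz":0,"wx":0,"wy":0,"wz":0},{"dx":-3,"dy":0,"dz":0,"wx":0,"wy":0,"wz":0},{"dx":-3,"dy":0,"dz":0,"wx":0,"wy":0,"wz":0},{"dx":-2,"dy":0,"dz":0,"wx":0,"wy":0,"wz":0},{"dx":0,"dy":0,"dz":0,"wx":0,"wy":0,"wz":0},{"dx":0,"dy":0,"dz":0,"wx":0,"wy":0,"wz":0}]' | egrep 'tcp|force:|gap|rot'
python3 - <<'E'
from h import *
p,r=tool();c=cam('wrist');im=eyes.snapshot('wrist');np.save('pics/w22.npy',im); np.savez('pics/w22c.npz',*c)
print(p,r.as_euler('zyx',degrees=True)[0])
print([proj(c,q).round() for q in ((.6142,.2019,.2),(.6142,.0819,.2),(.6142,.142,.18))])
t=eyes.snapshot('top');np.save('pics/top22.npy',t); ct=cam('top')
print([proj(ct,q).round() for q in ((.6142,.2019,.217),(.6142,.0819,.217),(p[0],p[1],p[2]))])
E
```

```text
tcp_pos: [0.5529, 0.1415, 0.309]
tool_rot: [-0.005, 1.0, -0.0, -0.002]
force: [0.5, -0.9, -0.5]
finger_gap: 0.108
gripper_force: 40.5
[0.55292834 0.14148416 0.30902603] 179.37816964882094
[array([341., 303.]), array([170., 301.]), array([256., 285.])]
[array([163., 142.]), array([199., 142.]), array([175., 155.])]
```

```bash
python3 -m inch '[{"dx":-2,"dy":0,"dz":0,"wx":0,"wy":0,"wz":0},{"dx":-2,"dy":0,"dz":0,"wx":0,"wy":0,"wz":0},{"dx":-1.5,"dy":0,"dz":0,"wx":0,"wy":0,"wz":0},{"dx":-0.6,"dy":0,"dz":0,"wx":0,"wy":0,"wz":0},{"dx":0,"dy":0,"dz":0,"wx":0,"wy":0,"wz":0},{"dx":0,"dy":0,"dz":0,"wx":0,"wy":0,"wz":0}]' | egrep 'tcp|force:'
python3 -m inch '[{"dx":0,"dy":0,"dz":1,"wx":0,"wy":0,"wz":0},{"dx":0,"dy":0,"dz":1,"wx":0,"wy":0,"wz":0},{"dx":0,"dy":0,"dz":0.8,"wx":0,"wy":0,"wz":0},{"dx":0,"dy":0,"dz":0.8,"wx":0,"wy":0,"wz":0},{"dx":0,"dy":0,"dz":0,"wx":0,"wy":0,"wz":0},{"dx":0,"dy":0,"dz":0,"wx":0,"wy":0,"wz":0}]' | egrep 'tcp|force:'
python3 -m inch '[{"dx":0,"dy":0,"dz":0.4,"wx":0,"wy":0,"wz":0},{"dx":0,"dy":0,"dz":0,"wx":0,"wy":0,"wz":0},{"dx":0,"dy":0,"dz":0,"wx":0,"wy":0,"wz":0}]' | egrep 'tcp|force:'
```

```text
tcp_pos: [0.6144, 0.1422, 0.3099]
force: [-0.4, 0.4, -0.8]
gripper_force: 40.5
tcp_pos: [0.6155, 0.1422, 0.274]
force: [-0.0, -0.0, -0.4]
gripper_force: 40.5
tcp_pos: [0.6153, 0.1421, 0.27]
force: [-0.2, -0.2, -0.8]
gripper_force: 40.5
```

```bash
python3 -m inch '[{"dx":0.1,"dy":0,"dz":0.3,"wx":0,"wy":0,"wz":0},{"dx":0,"dy":0,"dz":0,"wx":0,"wy":0,"wz":0},{"dx":0,"dy":0,"dz":0,"wx":0,"wy":0,"wz":0}]' | egrep 'tcp|force:'
python3 -m inch '[{"dx":0,"dy":0,"dz":0.2,"wx":0,"wy":0,"wz":0},{"dx":0,"dy":0,"dz":0,"wx":0,"wy":0,"wz":0},{"dx":0,"dy":0,"dz":0,"wx":0,"wy":0,"wz":0}]' | egrep 'tcp|force:'
```

```text
tcp_pos: [0.6142, 0.1421, 0.2669]
force: [0.8, 0.7, -1.5]
gripper_force: 40.5
tcp_pos: [0.6145, 0.1421, 0.2657]
force: [-1.0, 0.9, 4.8]
gripper_force: 41.2
```

Contact on the rail at the expected height (0.2657 against 0.2655). I'll release with a small opening, rise and check.

```bash
python3 -m inch '[{"dx":0,"dy":0,"dz":0,"wx":0,"wy":0,"wz":0},{"dx":0,"dy":0,"dz":0,"wx":0,"wy":0,"wz":0},{"dx":0,"dy":0,"dz":0,"wx":0,"wy":0,"wz":0}]' 0.3 20| egrep 'tcp|force:|gap'
python3 -m inch '[{"dx":0,"dy":0,"dz":-1,"wx":0,"wy":0,"wz":0},{"dx":0,"dy":0,"dz":-2,"wx":0,"wy":0,"wz":0},{"dx":0,"dy":0,"dz":-3,"wx":0,"wy":0,"wz":0},{"dx":4,"dy":0,"dz":-2,"wx":0,"wy":0,"wz":0},{"dx":4,"dy":0,"dz":0,"wx":0,"wy":0,"wz":0},{"dx":4,"dy":0,"dz":0,"wx":0,"wy":0,"wz":0},{"dx":4,"dy":0,"dz":0,"wx":0,"wy":0,"wz":0},{"dx":0,"dy":0,"dz":0,"wx":0,"wy":0,"wz":0},{"dx":0,"dy":0,"dz":0,"wx":0,"wy":0,"wz":0}]' | egrep 'tcp|force:'
python3 - <<'E'
from h import *
t=eyes.snapshot('top');np.save('pics/top23.npy',t); ct=cam('top'); t0=np.load('pics/top0.npy')
print(*caps(t,ct,.2),sep='\n')
for nm,im in(('before',t0),('now',t)):
  print(nm); h=cv2.cvtColor(im,cv2.COLOR_RGB2HSV)[134:160,148:214]
  for row in h: print(''.join('S' if s<70 and v>150 else 's' if s<70 else 'W' if (hh>12 and s<190 and v>110) else '.' for hh,s,v in row))
E
```

```text
tcp_pos: [0.6141, 0.1421, 0.2645]
force: [0.8, 0.2, -0.2]
finger_gap: 0.298
gripper_force: 0.0
tcp_pos: [0.4553, 0.1404, 0.3459]
force: [0.7, -1.3, -0.2]
gripper_force: 0.0

before
SssssSSSssss......................................................
sssssSSssss.......................................................
ssSSSSSssss.......................................................
ssSSSSssssW.......................................................
sSSSSSssssW..SSSSSSs..............................................
sSSSSsssssW..SSSSSSs..............................WWW.............
SSSSSssssWW..SSWWsSS..............................WWWsS...........
SSSSSssssWW..SSWW.ss..............................WWWss.........ss
SSSSssssWWW..SSWW..s..............................WWW.........sSSS
SSSSSSssWWss.SSWW..ss.sssssssssssSSSSSSSSSSSSSSSSsWWW.sssSSSSSsSSS
ssSSSSssSSSSSSSWW..sssSSSSSSSSSSSSSSSSSSSSSSSSSSSSWWW.sssSSSSSSSSS
ssSSSSssSSSSSSsWW..sssSSSSSSSSSSssssssssssssssssssWWW.ssssssssssSS
sssSSsssssss.SSS...ssssssssss.........................sssSSSss.sss
WWWsssssssss.SSSSssssssssSSSSs..................
[... 1868 characters left out ...]
Sssssssssss....sSSSssssssss..s
WWWWWWWWssssssssSSSSsssssssssss..sSSsssssssssss....sSSSssssssss...
WWWWWWWWWssssssssssssssssssssss...sssssssssssss.....ssssssssss....
WWWWWWWWWWssssssssssssssSSSSsss....sssssSSSSss......sssssSSSss....
WWWWWWWWWW.sssssssssssssSSSsss.......ssssSSSss........ssssSSss....
WWWWWWWWWW...sssssss.ssssssss........ssssssss..........sssss......
WWWWWWWWWW...SssssSs...ssss...........sssss.............sss.......
WWWWWWWWWW...SSSSSSs...ssss.......................................
.............SSSSSSssss...s.......................................
.............sSsssss.......s......................................
....ssssssssssss..................................................
```

The new dipper hangs in the gap, and both neighbours are exactly where they were. Next, the bell: I'll close the gripper, move over it and locate the knob.

```bash
python3 -m inch '[{"dx":-0.88,"dy":4.33,"dz":0,"wx":0,"wy":0,"wz":0},{"dx":-0.88,"dy":4.33,"dz":0,"wx":0,"wy":0,"wz":0},{"dx":-0.88,"dy":4.33,"dz":0,"wx":0,"wy":0,"wz":0},{"dx":-0.88,"dy":4.33,"dz":0,"wx":0,"wy":0,"wz":0},{"dx":-0.88,"dy":4.33,"dz":1,"wx":0,"wy":0,"wz":0},{"dx":-0.88,"dy":4.33,"dz":2,"wx":0,"wy":0,"wz":0},{"dx":0,"dy":0,"dz":2,"wx":0,"wy":0,"wz":0},{"dx":0,"dy":0,"dz":0,"wx":0,"wy":0,"wz":0},{"dx":0,"dy":0,"dz":0,"wx":0,"wy":0,"wz":0}]' 0 | egrep 'tcp|force:|gap'
python3 - <<'E'
from h import *
p,r=tool();c=cam('wrist');im=eyes.snapshot('wrist');np.save('pics/w24.npy',im); np.savez('pics/w24c.npz',*c)
u=proj(c,(.506,.40,.06)).astype(int); print(u)
g=cv2.cvtColor(im,cv2.COLOR_RGB2GRAY); ch=' .:-=+*#%@'
for row in g[u[1]-66:u[1]+66:4,u[0]-80:u[0]+80:3]: print(''.join(ch[min(9,int(v)//26)] for v in row))
t=eyes.snapshot('top');np.save('pics/top24.npy',t);print(*caps(t,cam('top'),.2),sep='\n')
E
```

```text
tcp_pos: [0.5052, 0.4007, 0.2953]
force: [0.1, 0.7, 0.2]
finger_gap: 0.002
gripper_force: 0.0
[255 175]
------++++++++++++++++++++++++++++++++++++++++++++++++
-------+++++++++++++++++++++++++++++++++++++++++++++++
--------++++++++++++++++++++++++++++++++++++++++++++++
---------+++++++++=+++++++++++++++++++++++++++++++++++
----------++++++++++++++++++++++++++++++++++++++++++++
----------++++++++++++++++++++++++++++++++++++++++++++
+=---------++++++++++++++-..:::::.:+++++++++++++++++++
++----------+++++++++++:::::=++=-:::.+++++++++++++++++
=-------------++++++++.:-=+*******++::-+++++++++++++++
---------------+++++=::=+**########**-::++++++++++++++
---------------+++++..+**##%%%%%%%###*=:-+++++++++++++
-----------------++::=**#%%%%%%%%%%%##*-.+++++++++++--
------------------+.:+*#%%%%%%%%@%%%%##*.-++++++++++-#
-------------------.=*##%%%%%%@@@%%%%%#*::++++++++++-#
------------------:.=+##%%%%***@@%%%%%##::++++++++++-#
-------------------.=+++++**+@@@*@%%%%%#::+++++++++--#
-------------------.-+++++*+****@%%%%%%*.=+++++++++-=%
-------------------:.=++++++***+#@%%%%#+:**********=+%
-------------------+.=++++++***+*%%%%%*.=**********-+%
------------------=**.=+++++++++*%%%%*:+***********-*%
-----------------=*+**.=*##%+++%%%%#*:+***+****+++*-*%
----------------+++++++=.+*#######*--++++++++++++++-#%
--------------=+==++++++++-::-=-::+++++++++++++++++-#%
------------++++===+===++++++++++++++++++++++++++++-+%
----=+==+=======++==+++++++++++=+++++++++=+=+++++++-#%
--=+=+==============+==+=++++===++++==++====++=+++-=%%
===============+=+++++++++++++++++++++++++++++++++-=%%
+++++++++++++++++++++======+++=++=+=+==+=++=======-+%%
**********************************++*+************-+%%
**************************************************-+%%
***********************+++=-=+++******************-*%%
++++***********+**+++++===-..===**+***************-#%%
**************+++++++++===-..====+=================+%%
```

```bash
python3 - <<'E'
from h import *
z=np.load('pics/w24c.npz'); c=[z[k] for k in z.files]; im=np.load('pics/w24.npy')
h=cv2.cvtColor(im,cv2.COLOR_RGB2HSV)
m=((h[...,1]<90)|(h[...,2]<75)).astype(np.uint8)*255
m[:120]=0;m[215:]=0;m[:,:222]=0;m[:,:][:,310:]=0
k=max(cv2.findContours(m,cv2.RETR_EXTERNAL,cv2.CHAIN_APPROX_NONE)[0],key=cv2.contourArea)
k=cv2.convexHull(k); e=cv2.fitEllipse(k); print(e)
for zz in (.0,.01,.02): 
    P=np.array([onz(c,q[0],zz)[:2] for q in k],np.float32); print(zz,cv2.minEnclosingCircle(P),onz(c,e[0],zz))
u=onz(c,e[0],.006); a=proj(c,(u[0],u[1],.067)); print('knob top expected px',a)
g=cv2.cvtColor(im,cv2.COLOR_RGB2GRAY); ch=' .:-=+*#%@'; x,y=a.astype(int)
print(x,y)
for row in g[y-22:y+34:1,x-26:x+27]: print(''.join(ch[min(9,int(v)//26)] for v in row))
E
```

```text
((263.9779357910156, 164.42898559570312), (67.29791259765625, 68.20695495605469), 85.04330444335938)
0.0 ((0.5078700184822083, 0.41010960936546326), 0.04267629235982895) [0.50660088 0.40999742 0.        ]
0.01 ((0.5058113932609558, 0.40984588861465454), 0.0415167510509491) [0.5045766  0.40973681 0.01      ]
0.02 ((0.5037524700164795, 0.4095822274684906), 0.04035700485110283) [0.50255232 0.40947619 0.02      ]
knob top expected px [265.3206135 176.3330688]
265 176
++****###*#%%%%%%%%%%%%%%%%%%%%%%%%%%%%%%%%%%####***+
+****##*#%%%%%%%%%%%%%%%%%%%%%%%%%%%%%%%%%%%%#####***
****###*#%%%%%%%%%%%%%%%%%%%%%%%%%%%%%%%%%%%%%#####**
***#####%%%%%%%%%%%%%%%%%%%%%%%%@%%%%%%%%%%%%%%####**
**#####%%%%%%%%%%%%%%%%%%%@@@%%@@%%%%%%%%%%%%%%%####*
**#####%%%%%%%%%%%%%%%%@%@@@@@@@@@%%%%%%%%%%%%%%####*
**####%%%%%%%%%%%%%%%%@@@@@@@@@@@@%%%%%%%%%%%%%%%###*
**####%%%%%%%%%%%%%%%@@%@@@@@@@@@@@%%%%%%%%%%%%%%####
*#####%%%%%%%%%%%%%%@@@%%@@@@@@@@@@%%%%%%%%%%%%%%####
**###%%%%%%%%%%%%%@@%@@@@@@@@@@@@@@%%%%%%%%%%%%%%%###
++###%%%%%%%%%%%%@@@#*****#@@@@@@@@%%%%%%%%%%%%%%%###
++####%%%%%%%%%%%%@%*******@@@@@@@@%%%
[... 1691 characters left out ...]
++++++++++++=-:::::::--===---::::::-=+++++++++++++++
++=+++++++++++++=-:::::::::::::---=++++++++++++++++++
=++++++++++++++++++++====---=++++++++++++++++++++++++
==+++++++++++++++++++++++++++++++++++++++++++++++++++
++=++++++++++++++++++++++++++++++++++++++++++++++++++
==++++=++=+++++++++++++++++++++++++++++++++++++++++++
++++++++=++++++++++++++++++++++++++++++++++++++++++++
+++=++++++++++++++=+++++++=++++++++++++++++++++++++++
++++++++++++++++++++++++==+===+++++++++++++++=+++++++
=+=+=+===+=++==+++=+=+==========+++++++====+====++++=
=+==+=+======+=++++=+============++++++=====+===+==++
+===+===+=====++++===+===========++++++======+=======
=====+====++++++++++++==+===+=+=+++++++++++===+=+++++
```

```bash
python3 - <<'E'
from h import *
c=cam('top'); im=np.load('pics/top0.npy'); h=cv2.cvtColor(im,cv2.COLOR_RGB2HSV)
m=((h[...,1]<110)|(h[...,2]<60)).astype(np.uint8)*255
m[:168]=0;m[196:]=0;m[:,:108]=0;m[:,136:]=0
k=max(cv2.findContours(m,cv2.RETR_EXTERNAL,cv2.CHAIN_APPROX_NONE)[0],key=cv2.contourArea)
e=cv2.fitEllipse(cv2.convexHull(k)); print(e,onz(c,e[0],.006)); print('pred',proj(c,(.506,.4098,.006)),proj(c,(.506,.4098,.067)))
g=cv2.cvtColor(im,cv2.COLOR_RGB2GRAY); ch=' .:-=+*#%@'
for row in g[166:198,106:140]: print(''.join(ch[min(9,int(v)//26)] for v in row))
E
```

```text
((122.35264587402344, 181.37161254882812), (21.31444549560547, 21.842674255371094), 84.20489501953125) [0.50926475 0.40834275 0.006     ]
pred [121.955264   182.21355989] [116.39254642 180.2711471 ]
::::::::::::::::::::::::::::::::::
::::::::::::::::::::::::::::::::::
::::::::::::::::::::::::::::::::::
::::::::::::::::::::::::::::::::::
::::::::::::::::::::::::::::::::::
-::--------::.......::::::::::::--
----------:...:::..  ..:----------
---------::--==----:.  .----------
--------:-========--:.  .---------
-------:-=++++++===--:.  .--------
------:-=+++++++++==--:.  .-------
-------=+++++*++++===-::   -------
------=++****=--+++==--:.  .------
-----:=+**###+--+++==--:.  .::::::
-:::::=+**###+---+++=--::.  ::::::
::::::=+**##*---++++==-::.  ::::::
::::::=++++*=--+*++===-::.  ::::::
::::::=+++******+++==--:.. .::::::
:----:-++++**++++++==--:.  .::::::
-----::=++++++++++-=--::.  ::--:::
------:-=++++++++===--:.  .:------
------:.-==+++====---:..  :-------
-------:.:-======---:..  :--------
--------:.:-------::..  .---------
---------:  .::::..    ::---:-----
----------:.         .:-=-+#:::---
------------::.   ..:--*+:.::----+
:::----------------::::+*+:.:---+:
::::------------:-:::::=*+:.:::+:.
:-:--------------:::::::**-:.:+::.
---------------::-::::::**+:.:=:..
---------------:------::-+-:.--:.:
```

Both cameras agree on the bell at (0.507, 0.4095). Before pressing I'll check jars and bystanders in the latest top picture.

```bash
python3 - <<'E'
from h import *
c=cam('top'); t=eyes.snapshot('top'); np.save('pics/top25.npy',t); t0=np.load('pics/top0.npy')
for ce,s in yellow(t)[0]:
  if ce[1]>120: print(ce.round(1),s[4],onz(c,ce,.208).round(4),onz(c,ce,.1).round(4))
d=cv2.absdiff(t,t0).max(2); m=(d>40).astype(np.uint8); m[235:]=0
n,l,s,ce=cv2.connectedComponentsWithStats(m)
for i in range(1,n):
  if s[i,4]>12: print('diff',s[i],onz(c,ce[i],.02).round(3)[:2])
E
```

```text
[228.9 159.8] 103 [ 0.5544 -0.0174  0.208 ] [ 0.5736 -0.01    0.1   ]
[245.1 159.6] 107 [ 0.5546 -0.0719  0.208 ] [ 0.5739 -0.0691  0.1   ]
[263.  159.8] 103 [ 0.5535 -0.1316  0.208 ] [ 0.5727 -0.1338  0.1   ]
[279.1 159.9] 106 [ 0.5527 -0.1856  0.208 ] [ 0.5718 -0.1923  0.1   ]
[479.  159.4] 84 [ 0.551  -0.8675  0.208 ] [ 0.57   -0.9312  0.1   ]
[405.9 163. ] 175 [ 0.5397 -0.6136  0.208 ] [ 0.5577 -0.6561  0.1   ]
diff [  28  134   72  101 4839] [0.483 0.627]
diff [180 139  23  20 195] [0.627 0.145]
diff [ 221  148   71   27 1537] [ 0.579 -0.108]
diff [260 148  12   2  16] [ 0.631 -0.148]
diff [314 158  17  17 170] [ 0.562 -0.364]
diff [ 92 160  20  18 218] [0.552 0.487]
diff [ 129  162   86   73 2396] [0.431 0.224]
diff [115 175  12   7  56] [0.519 0.41 ]
diff [ 212  183   66   30 1300] [ 0.442 -0.065]
diff [294 190  17  15 143] [ 0.444 -0.285]
diff [328 192  16  14 154] [ 0.437 -0.412]
diff [272 220  88  15 652] [ 0.318 -0.364]
diff [397 232  17   3  36] [ 0.301 -0.677]
```

Four caps stand in a row in the bin, and nothing else moved. Now I'll press the bell.

```bash
python3 -m inch '[{"dx":-0.3,"dy":0.9,"dz":3,"wx":0,"wy":0,"wz":0},{"dx":0,"dy":0,"dz":3,"wx":0,"wy":0,"wz":0},{"dx":0,"dy":0,"dz":3,"wx":0,"wy":0,"wz":0},{"dx":0,"dy":0,"dz":3,"wx":0,"wy":0,"wz":0},{"dx":0,"dy":0,"dz":2.5,"wx":0,"wy":0,"wz":0},{"dx":0,"dy":0,"dz":0,"wx":0,"wy":0,"wz":0},{"dx":0,"dy":0,"dz":0,"wx":0,"wy":0,"wz":0}]' | egrep 'tcp|force:|gap'
python3 -m inch '[{"dx":0,"dy":0,"dz":0.4,"wx":0,"wy":0,"wz":0},{"dx":0,"dy":0,"dz":0.4,"wx":0,"wy":0,"wz":0},{"dx":0,"dy":0,"dz":0.2,"wx":0,"wy":0,"wz":0},{"dx":0,"dy":0,"dz":0,"wx":0,"wy":0,"wz":0},{"dx":0,"dy":0,"dz":0,"wx":0,"wy":0,"wz":0}]' | egrep 'tcp|force:'
```

```text
tcp_pos: [0.5081, 0.4101, 0.1514]
force: [0.8, -0.3, 0.8]
finger_gap: 0.002
gripper_force: 0.0
tcp_pos: [0.5071, 0.4098, 0.1399]
force: [0.0, -0.0, -0.2]
gripper_force: 0.0
```

```bash
python3 -m inch '[{"dx":0,"dy":0,"dz":0.3,"wx":0,"wy":0,"wz":0},{"dx":0,"dy":0,"dz":0.3,"wx":0,"wy":0,"wz":0},{"dx":0,"dy":0,"dz":0.2,"wx":0,"wy":0,"wz":0},{"dx":0,"dy":0,"dz":0,"wx":0,"wy":0,"wz":0},{"dx":0,"dy":0,"dz":0,"wx":0,"wy":0,"wz":0}]' | egrep 'tcp|force:'
python3 -m inch '[{"dx":0,"dy":0,"dz":0.15,"wx":0,"wy":0,"wz":0},{"dx":0,"dy":0,"dz":0,"wx":0,"wy":0,"wz":0},{"dx":0,"dy":0,"dz":0,"wx":0,"wy":0,"wz":0}]' | egrep 'tcp|force:'
```

```text
tcp_pos: [0.5073, 0.4099, 0.1323]
force: [-0.9, -1.0, 5.1]
gripper_force: 2.5
tcp_pos: [0.5073, 0.4099, 0.1317]
force: [-2.0, -1.1, 9.5]
gripper_force: 4.5
```

9.5 N exceeds the 5.5 N spring force, so it's on its stop. I'll add a slight extra push, then let go and retreat.

```bash
python3 -m inch '[{"dx":0,"dy":0,"dz":0.08,"wx":0,"wy":0,"wz":0},{"dx":0,"dy":0,"dz":0,"wx":0,"wy":0,"wz":0}]' | egrep 'tcp|force:'
python3 -m inch '[{"dx":0,"dy":0,"dz":-1,"wx":0,"wy":0,"wz":0},{"dx":0,"dy":0,"dz":-3,"wx":0,"wy":0,"wz":0},{"dx":0,"dy":0,"dz":-4,"wx":0,"wy":0,"wz":0},{"dx":0,"dy":0,"dz":-4,"wx":0,"wy":0,"wz":0},{"dx":0,"dy":0,"dz":-3,"wx":0,"wy":0,"wz":0},{"dx":0,"dy":0,"dz":0,"wx":0,"wy":0,"wz":0},{"dx":0,"dy":0,"dz":0,"wx":0,"wy":0,"wz":0},{"dx":0,"dy":0,"dz":0,"wx":0,"wy":0,"wz":0}]' | egrep 't:|tcp|force:'
python3 - <<'E'
from h import *
c=cam('top'); t=eyes.snapshot('top'); t0=np.load('pics/top25.npy')
for ce,s in yellow(t)[0]:
  if 120<ce[1] and ce[0]<400: print(ce.round(1),onz(c,ce,.208).round(4))
d=cv2.absdiff(t,t0).max(2)>40; d[235:]=0; print('changed outside arm',d[:,150:].sum())
from station import workorder
print(workorder.sign_off())
E
```

```text
tcp_pos: [0.5073, 0.4099, 0.1316]
force: [-2.3, -2.3, 12.5]
gripper_force: 6.3
t: 74.3
tcp_pos: [0.5064, 0.4093, 0.2775]
tool_rot: [-0.005, 1.0, -0.001, -0.002]
force: [0.4, 0.7, 0.8]
gripper_force: 0.0
[228.9 159.8] [ 0.5544 -0.0174  0.208 ]
[245.2 159.6] [ 0.5547 -0.0721  0.208 ]
[263.  159.8] [ 0.5535 -0.1316  0.208 ]
[279.1 159.9] [ 0.5527 -0.1856  0.208 ]
changed outside arm 318
the job is handed in; nothing more can be done
None
```

The job is handed in at 74 s: the bin hangs on the top louvre with all four jars upright in it, the dipper hangs in the gap with both neighbours undisturbed, and the bell was pressed to its stop and let go. The judge's verdict was not shown.

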